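Fetch the brown vial from behind the bottles for inspection

TASK

Clear all three bottles off the grey stock tray onto the steel holding tray, then take out the brown vial they hemmed in and stand it on the middle of the white disc of the inspection light pad. Only then put each bottle back on the stock tray, centred on the pad of its cap's colour (they may be standing on the wrong pads now). Keep everything upright, set things down gently without dropping them, and leave the glass beaker where it is.

Things in the scene. Friction and masses are not known exactly. Their poses are not given: they have to be found in the camera images.
- bottle_blue_center (a point): loose upright white plastic bottle with blue cap and blue band: round body 44 mm across up to 76 mm above its foot, cap 34 mm across from 80 mm to the top at 100 mm, about 0.16 kg. The point is on its axis, half-way up (50 mm above its foot); z up
- bottle_green_center (a point): loose upright white plastic bottle with green cap and green band: round body 44 mm across up to 76 mm above its foot, cap 34 mm across from 80 mm to the top at 100 mm, about 0.16 kg. The point is on its axis, half-way up (50 mm above its foot); z up
- bottle_orange_center (a point): loose upright white plastic bottle with orange cap and orange band: round body 44 mm across up to 76 mm above its foot, cap 34 mm across from 80 mm to the top at 100 mm, about 0.16 kg. The point is on its axis, half-way up (50 mm above its foot); z up
- vial_center (a point): loose upright brown glass vial with a paper band and silver crimp cap: body 30 mm across up to 36 mm, cap 21 mm across, 52 mm tall in all, about 0.05 kg. It stands on the floor of the stock tray amid the three bottles, 58 mm (centre to centre) from each. The point is on its axis, half-way up (26 mm above its foot); z up
- pad_blue: fixed round blue pad, 64 mm across, 3 mm thick, on the grey stock tray; it marks the place of the bottle with the blue cap. Its top, on which a bottle stands, is 9 mm above the bench. Origin at the centre of its underside. The three pads surround the vial's first place on three sides; any two are 82 or 116 mm apart (centres). The tray (170 x 200 mm) has a floor 6 mm thick and a rim 16 mm high on three sides, 70 mm or more from the vial's first place
- pad_green: fixed round green pad, 64 mm across, 3 mm thick, on the grey stock tray; it marks the place of the bottle with the green cap. Its top, on which a bottle stands, is 9 mm above the bench. Origin at the centre of its underside. The three pads surround the vial's first place on three sides; any two are 82 or 116 mm apart (centres). The tray (170 x 200 mm) has a floor 6 mm thick and a rim 16 mm high on three sides, 70 mm or more from the vial's first place
- pad_orange: fixed round orange pad, 64 mm across, 3 mm thick, on the grey stock tray; it marks the place of the bottle with the orange cap. Its top, on which a bottle stands, is 9 mm above the bench. Origin at the centre of its underside. The three pads surround the vial's first place on three sides; any two are 82 or 116 mm apart (centres). The tray (170 x 200 mm) has a floor 6 mm thick and a rim 16 mm high on three sides, 70 mm or more from the vial's first place
- holding: fixed shallow stainless steel holding tray, empty at the start: outside 130 mm (its x) by 280 mm (its y), wall 4 mm thick, rim 14 mm high, inner floor 5 mm above the bench. Origin at the centre of its underside
- lightpad: fixed inspection light pad: black square base 90 x 90 mm with a white disc 68 mm across at its centre; its top is 15 mm above the bench. Origin at the centre of its underside
- beaker_center (a point): loose empty glass beaker, 68 mm across, 85 mm tall, not part of the job: leave it alone. The point is on its axis, 42 mm above the bench

How it is judged:
By the outcome, as a careful person would: the job done as asked, in the order asked, and still so for the second after the job is handed in, with the robot touching nothing.
It also fails if it takes over 139 s, if anything falls off the work surface, if the arm or the gripper's body presses on something with over 40 N, if the wrist force passes 120 N, or if a joint passes its speed limit or range.

ROBOT

A 6-joint arm with a two-finger parallel gripper is mounted at the origin on the work surface. World frame = base frame: x ahead of the robot, y to its left, z up, the work surface at z = 0. Lengths are in m, angles in rad, forces in N, time in s.
With the tool pointing down it reaches from about 0.35 to 0.975 m from the base axis. Payload 4.9 kg.
Tool frame: the origin (TCP) lies midway between the tips of the shut fingers; the grasp point (between the pads) lies ctrl.grip_point_offset behind it (ctrl.grip_point_offset is the distance from the TCP to the grasp point, in m); x points along the fingers, y is the direction in which the jaws open and shut, and the axes are right-handed (so a half turn about x gives the same grasp; the last joint's range is limited). The gripper opens to 85 mm and grips with 20 to 120 N. Pads are 22 mm wide; open, the fingers measure 114 mm over their backs; the gripper's body (76 mm by 85 mm) begins 54 mm behind the grasp point. The pads swing forward as they close: fully open they stand 13 mm farther back than shut.
Start: joints at [0.999, 0.053, 1.613, -0, 1.476, -0.119], TCP at [0.273, 0.562, 0.231] pointing down, gripper open.
Joint ranges: [-3.01, 3.01], [-1.01, 2.22], [0.06, 2.58], [-1.02, 4.17], [0.09, 2.62], [-3.14, 3.14]. Speed limits (rad/s): [2.57, 2.57, 3.14, 3.14, 3.14, 3.14].

INTERFACE

Orientations are given as a rotation vector (axis times angle).
In Python, from station import ctrl gives the robot as it stands. The module is installed in compiled form; this text tells all that it offers.
- The arm moves only by the tool drive_tool, never from a script. Its argument "commands" is text: rows parted by semicolons, each of 5 numbers parted by spaces: the closure, from -1 (fully open) to 1 (shut), so that 0 is half open, then the shift along the tool's x, y, z in units of 40 mm (1.0 is 40 mm), then the turn about the tool's x in units of 5 degrees (1.0 is 5 degrees). A call has 1 to 8 rows; each row is the pose to reach, as a shift and turn from the pose commanded when the call began, along the tool's axes at that moment; what a row does not reach only later rows make up. A row lasts 1/12 s, in which the tool goes at most 41.7 mm and 7.16 degrees, less where a joint would pass 70% of its speed; a pose out of reach is approached as far as the arm can. A call with a gripper value outside its range is refused whole. The fingers move at their own pace and stop on an object; "newtons" is the grip in N (left out, the last holds). Time passes only in rows, so rows that repeat a pose let the fingers close. It gives the time, the measured TCP pose, the force and the opening at its end, in the units of the state.
- ctrl.get_obs(): the state, without advancing time (a new reading comes with each control period).
- ctrl.get_image(name): name is "side" or "top" or "wrist"; returns (picture, depth): 384x512x3 uint8, blue, green, red; 384x512 float32, m along the optical axis (not along the pixel's ray), 0 where there is no reading.
- ctrl.camera_info(name): a dict with "K" (3x3 intrinsics, pixels), "k1" (the pictures are not rectified: a ray, as slopes to the right and down, at radius r is drawn at 1 + k1 r^2 times it, then the intrinsics apply), "T" (4x4, takes a point from camera to world coordinates). Camera axes: x right, y down, z forward; pixel columns grow to the right and rows downward; lengths in m; the calibration is good to about 2 mm. A picture is of the moment at which its call begins: read the wrist's pose just before it. camera_info takes no time and is no camera call; for the wrist camera it gives the pose at the moment of the call.
- ctrl.finish_job(): hands the job in, once; it reports no verdict.
The state is a dict: "t": time; "q": joint angles; "dq": joint speeds; "effort": joint torques, N m; "tool_pos": TCP position; "tool_rot": TCP orientation; "contact_force": force on the tool from outside, world axes, zero at the start; "wrist_torque": the same for the moment, N m; "opening": finger opening in m.
Only numpy, scipy, OpenCV 4.12 (cv2) and the standard library are available. Lean on these libraries where they do the work, as an engineer would, in place of code of your own. Each camera call takes 0.05 s, during which the arm holds its last target.

## Working session

There is one attempt and no reset: what is moved stays moved. The work goes in short steps, Python scripts to look and compute and a tool call to move; the robot and the scene stay as the last step left them, time stands still between calls to the robot, and variables do not carry over. Pictures are saved under pics/ and viewed, and the job is handed in when it is done.

Besides the shell and the picture viewer there is one more tool, called after "Call:" in YAML: its name, and indented under it one key for each argument. drive_tool: Moves the arm, as the interface text tells. Its arguments: {"type":"object","properties":{"commands":{"type":"string"},"newtons":{"type":"number"}},"required":["commands"]}

```bash
mkdir -p pics; python3 - <<'E'
from station import ctrl
import cv2,numpy as np
np.set_printoptions(precision=4,suppress=True)
o=ctrl.get_obs()
for k in o: print(k,np.array(o[k]))
print(ctrl.grip_point_offset)
for n in ("top","side"):
    im,d=ctrl.get_image(n); i=ctrl.camera_info(n)
    cv2.imwrite(f"pics/{n}0.png",im); np.save(f"pics/{n}0.npy",d); print(n,i)
E
```

```text
t 0.0
q [ 0.999   0.0533  1.6143  0.      1.476  -0.119 ]
dq [ 0.     -0.0006  0.0011  0.0013 -0.0002  0.0021]
effort [ -0.0001 -39.3669 -37.0185  -0.0001   0.0071  -0.    ]
tool_pos [0.2731 0.5615 0.2301]
tool_rot [ 0.3536  1.5422 -0.3567]
contact_force [-0.3259 -0.116   0.4588]
wrist_torque [ 0.0247  0.054  -0.0129]
opening 0.08541448687610884
0.0187
top {'K': array([[392.134 ,   0.    , 259.8632],
       [  0.    , 392.134 , 193.8007],
       [  0.    ,   0.    ,   1.    ]]), 'k1': -0.09232424107596413, 'T': array([[ 0.0007, -0.9804,  0.1969,  0.4355],
       [-1.    , -0.0024, -0.0084,  0.0013],
       [ 0.0087, -0.1969, -0.9804,  0.9398],
       [ 0.    ,  0.    ,  0.    ,  1.    ]])}
side {'K': array([[438.7501,   0.    , 252.5356],
       [  0.    , 438.7501, 198.3399],
       [  0.    ,   0.    ,   1.    ]]), 'k1': 0.021764626318204364, 'T': array([[ 0.8158, -0.4458,  0.3683,  0.2644],
       [-0.5781, -0.6118,  0.54  , -0.5082],
       [-0.0154, -0.6534, -0.7568,  0.7702],
       [ 0.    ,  0.    ,  0.    ,  1.    ]])}
```

View pics/top0.png

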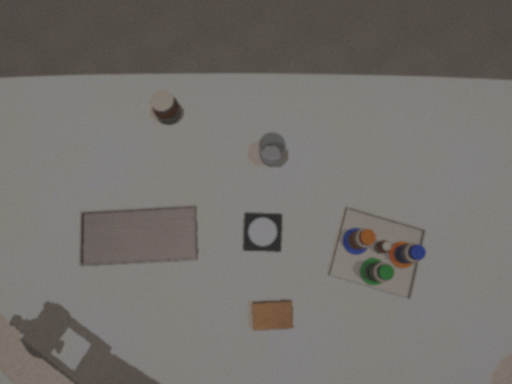

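View pics/side0.png

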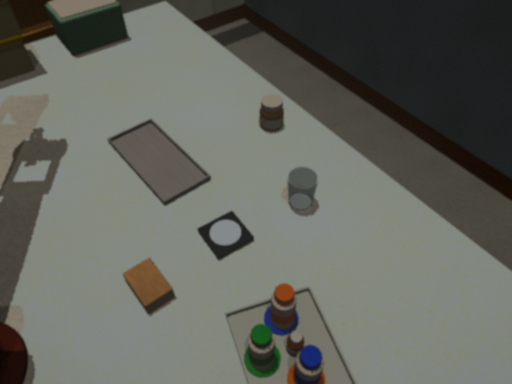

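The top view shows the stock tray at about (377,252): orange cap on the blue pad, blue cap on the orange pad, green on green, and the vial at (383,247). The light pad is at (263,232), the holding tray at (140,236) and the beaker at (272,150). Next I'll measure positions.

```bash
cat > h.py <<'E'
import cv2,numpy as np
from scipy.optimize import least_squares
from scipy.spatial.transform import Rotation as Rn
np.set_printoptions(precision=4,suppress=True)
def rays(info,uv):
    K=info['K'];uv=np.atleast_2d(uv).astype(float)
    # r_d = r(1+k1 r^2): opencv model with k1
    return cv2.undistortPoints(uv[:,None],K,np.array([info['k1'],0,0,0.]))[:,0]
def cloud(info,d):
    v,u=np.mgrid[:384,:512]
    s=rays(info,np.c_[u.ravel(),v.ravel()]).reshape(384,512,2)
    P=np.dstack([s*d[...,None],d]); T=info['T']
    return P@T[:3,:3].T+T[:3,3]
def onplane(info,uv,z):
    s=rays(info,uv);T=info['T']
    D=np.c_[s,np.ones(len(s))]@T[:3,:3].T
    return T[:3,3]+D*((z-T[2,3])/D[:,2])[:,None]
def circ(P,r=None):
    c=P.mean(0)
    f=least_squares(lambda p:np.hypot(P[:,0]-p[0],P[:,1]-p[1])-(r if r else p[2]),[*c,r or .02],loss='soft_l1',f_scale=.001)
    return f.x
E
python3 - <<'E'
from h import *
from station import ctrl
for n in("top","side"):
    im=cv2.imread(f"pics/{n}0.png");d=np.load(f"pics/{n}0.npy");i=ctrl.camera_info(n)
    W=cloud(i,d);np.save(f"pics/{n}W.npy",W)
    hsv=cv2.cvtColor(im,cv2.COLOR_BGR2HSV)
    for c,(a,b) in dict(blue=(110,130),green=(50,75),orange=(5,17)).items():
        m=(hsv[...,0]>=a)&(hsv[...,0]<=b)&(hsv[...,1]>150)&(hsv[...,2]>50)&(d>0)
        reg=(W[...,1]<-.1)&(W[...,0]>.2)
        top=m&reg&(W[...,2]>.095)&(W[...,2]<.12)
        pad=m&reg&(W[...,2]<.02)&(W[...,2]>0)
        for nm,mk,z in(("cap",top,.109),("pad",pad,.009)):
            if mk.sum()<5: print(n,c,nm,mk.sum());continue
            cnt=cv2.findContours(mk.astype(np.uint8),cv2.RETR_EXTERNAL,cv2.CHAIN_APPROX_NONE)[0]
            cc=max(cnt,key=cv2.contourArea);hull=cv2.convexHull(cc)[:,0]
            P=onplane(i,hull,z)[:,:2]
            print(n,c,nm,mk.sum(),'medz',np.median(W[mk][:,2]),'circ',circ(P),'mean',W[mk].mean(0))
    s=cv2.resize(im[180:320,300:460] if n=='top' else im[260:384,210:370],None,fx=5,fy=4 if n!='top' else 4,interpolation=cv2.INTER_CUBIC)
    cv2.imwrite(f"pics/{n}crop.png",cv2.convertScaleAbs(s,alpha=1.5))
print(Rn.from_rotvec(ctrl.get_obs()['tool_rot']).as_matrix())
E
```

```text
top blue cap 56 medz 0.10952843415664976 circ [ 0.4764 -0.3442  0.0107] mean [ 0.4769 -0.3434  0.1094]
top blue pad 6 medz 0.008602562820975879 circ [ 0.4922 -0.2524  0.011 ] mean [ 0.488  -0.2287  0.009 ]
top green cap 0
top green pad 0
top orange cap 145 medz 0.10899011724413077 circ [ 0.5097 -0.2346  0.0144] mean [ 0.5097 -0.2347  0.1091]
top orange pad 115 medz 0.008981222072998896 circ [ 0.4759 -0.3449  0.0282] mean [ 0.4721 -0.3325  0.0091]
side blue cap 349 medz 0.10857005802417696 circ [ 0.4746 -0.3449  0.0159] mean [ 0.4748 -0.345   0.1085]
side blue pad 166 medz 0.008696788851522419 circ [ 0.5063 -0.2351  0.029 ] mean [ 0.4894 -0.2363  0.0085]
side green cap 293 medz 0.1082389184231114 circ [ 0.4342 -0.2739  0.0153] mean [ 0.4344 -0.2737  0.1083]
side green pad 199 medz 0.008886116185058857 circ [ 0.4359 -0.2743  0.0296] mean [ 0.4277 -0.2824  0.0089]
side orange cap 279 medz 0.10801567136834045 circ [ 0.5078 -0.2381  0.0165] mean [ 0.5082 -0.2377  0.1078]
side orange pad 143 medz 0.008317821698569094 circ [ 0.4691 -0.3313  0.0161] mean [ 0.4712 -0.3382  0.0086]
[[-0.001   0.4375  0.8992]
 [-0.0016  0.8992 -0.4375]
 [-1.     -0.0019 -0.0002]]
```

View pics/topcrop.png

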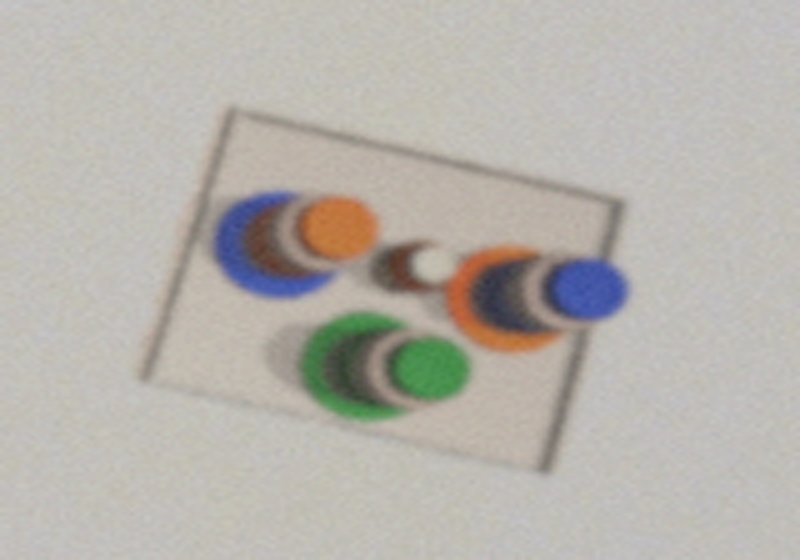

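View pics/sidecrop.png

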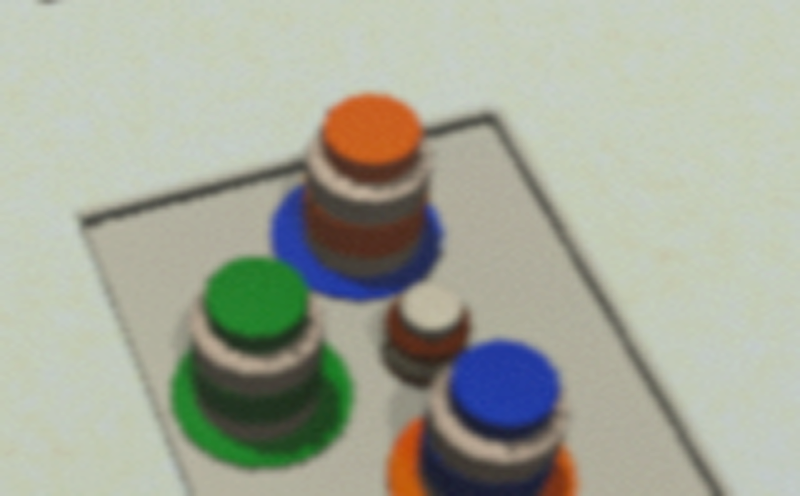

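```bash
python3 - <<'E'
from h import *
from station import ctrl
for n in("top","side"):
    im=cv2.imread(f"pics/{n}0.png");W=np.load(f"pics/{n}W.npy");i=ctrl.camera_info(n)
    hsv=cv2.cvtColor(im,cv2.COLOR_BGR2HSV); g=im.astype(int).sum(2)
    reg=(W[...,1]<-.15)&(W[...,0]>.2)
    for c,(a,b) in dict(blue=(108,132),green=(45,80),orange=(3,20)).items():
        m=(hsv[...,0]>=a)&(hsv[...,0]<=b)&(hsv[...,1]>100)&reg&(W[...,2]>.10)&(W[...,2]<.12)
        if m.sum()<5: continue
        ys,xs=np.nonzero(m); print(n,c,m.sum(),onplane(i,[[xs.mean(),ys.mean()]],.109)[0])
    # tray edges
    for nm,(u0,u1,v0,v1),z,thr in (dict(top=[("hold",(70,210,195,275),.014,0),("light",(235,290,205,258),.015,0)],side=[("hold",(100,220,115,210),.014,0),("light",(190,262,205,265),.015,0)])[n]):
        sub=im[v0:v1,u0:u1]; gs=cv2.cvtColor(sub,cv2.COLOR_BGR2GRAY)
        _,b=cv2.threshold(cv2.GaussianBlur(gs,(3,3),0),0,255,cv2.THRESH_BINARY_INV+cv2.THRESH_OTSU)
        cnt=max(cv2.findContours(b,cv2.RETR_EXTERNAL,cv2.CHAIN_APPROX_NONE)[0],key=cv2.contourArea)
        P=onplane(i,cnt[:,0]+[u0,v0],z)[:,:2]
        print(n,nm,cv2.minAreaRect(P.astype(np.float32)*1000))
        if nm=="light":
            b2=(gs>((gs.max()*1+gs.min())/2)).astype(np.uint8)
            k,l,st,ce=cv2.connectedComponentsWithStats(b2)
            for j in range(1,k):
                if 200<st[j,4]<1500: print('disc',st[j],onplane(i,[ce[j]+[u0,v0]],.015)[0])
            print(n,'lp z',np.median(W[v0+20:v0+30,u0+20:u0+30].reshape(-1,3),0))
E
```

```text
top blue 162 [ 0.476  -0.3424  0.109 ]
top green 145 [ 0.435  -0.2712  0.109 ]
top orange 190 [ 0.5096 -0.2351  0.109 ]
top hold ((520.5367431640625, 283.8099670410156), (132.83401489257812, 286.28369140625), 3.488506555557251)
top light ((529.8820190429688, -11.662841796875), (89.80416870117188, 90.17798614501953), 89.4820785522461)
disc [ 13  12  29  30 672] [ 0.5308 -0.0121  0.015 ]
top lp z [ 0.535  -0.0057  0.0155]
side blue 390 [ 0.4746 -0.3451  0.109 ]
side green 343 [ 0.4334 -0.2746  0.109 ]
side orange 313 [ 0.5076 -0.2383  0.109 ]
side hold ((516.4798583984375, 279.26605224609375), (136.88404846191406, 295.9873962402344), 3.477881908416748)
side light ((526.8902587890625, -17.287425994873047), (97.54798126220703, 92.34104919433594), 88.56610107421875)
disc [ 19  14  32  27 649] [ 0.5293 -0.0122  0.015 ]
side lp z [0.515  0.0072 0.0143]
```

```bash
cat >> h.py <<'E'
def go(x,y,z,yaw=None):
    "units for a move to a TCP pose (yaw = world angle of tool y, deg)"
    from station import ctrl
    o=ctrl.get_obs();R=Rn.from_rotvec(o['tool_rot']).as_matrix();p=np.array(o['tool_pos'])
    cy=np.degrees(np.arctan2(R[1,1],R[0,1]))
    d=R.T@(np.array([x,y,z])-p)
    t=0 if yaw is None else -((yaw-cy+180)%360-180)/5
    print('t',round(o['t'],2),'pos',p,'yaw',round(cy,2),'F',np.array(o['contact_force']),'open',round(o['opening'],4),'q',np.array(o['q']))
    print('UNITS',np.round(d/.04,3),'turn',round(t,3),' dist mm',round(np.linalg.norm(d)*1000))
E
python3 -c "
from h import *
go(.5086,-.2367,.24,-17)"
```

```text
t 0.1 pos [0.2731 0.5615 0.2302] yaw 64.06 F [ 0.0192 -0.5796 -0.0252] open 0.0859 q [ 0.999   0.0533  1.6142 -0.      1.476  -0.119 ]
UNITS [ -0.22  -15.37   14.024] turn 16.211  dist mm 832
```

Call:
drive_tool:
  commands: "-1 -0.22 -15.37 14.02 16.2;-1 -0.22 -15.37 14.02 16.2;-1 -0.22 -15.37 14.02 16.2;-1 -0.22 -15.37 14.02 16.2;-1 -0.22 -15.37 14.02 16.2;-1 -0.22 -15.37 14.02 16.2;-1 -0.22 -15.37 14.02 16.2;-1 -0.22 -15.37 14.02 16.2"
  newtons: 30

```text
t: 0.77
tool_pos: [0.3674, 0.2404, 0.2344]
tool_rot: [1.126, 1.26, -1.126]
contact_force: [1.5, -0.3, 0.1]
opening: 0.0854
```

```bash
python3 -c "
from h import *
go(.5086,-.2367,.24,-17)"
```

```text
t 0.77 pos [0.3674 0.2404 0.2344] yaw 6.45 F [ 1.4812 -0.2751  0.0524] open 0.0854 q [ 0.4097 -0.4204  2.0203 -0.0001  1.542   0.2971]
UNITS [-0.139  2.167 12.249] turn 4.69  dist mm 498
```

Call:
drive_tool:
  commands: "-1 -0.14 2.17 12.25 4.7;-1 -0.14 2.17 12.25 4.7;-1 -0.14 2.17 12.25 4.7;-1 -0.14 2.17 12.25 4.7;-1 -0.14 2.17 12.25 4.7;-1 -0.14 2.17 12.25 4.7;-1 -0.14 2.17 12.25 4.7;-1 -0.14 2.17 12.25 4.7"

```text
t: 1.43
tool_pos: [0.4639, -0.0789, 0.2383]
tool_rot: [1.422, 1.056, -1.421]
contact_force: [1.3, 0.1, -0.5]
opening: 0.0852
```

```bash
python3 -c "
from h import *
go(.5086,-.2367,.24,-17)"
```

```text
t 1.43 pos [ 0.4639 -0.0789  0.2383] yaw -16.77 F [ 1.3003  0.1403 -0.4785] open 0.0852 q [-0.327  -0.3355  1.9509  0.0002  1.5262 -0.0342]
UNITS [-0.043  2.209  3.454] turn 0.045  dist mm 164
```

Call:
drive_tool:
  commands: "-1 -0.04 2.2 3.1 0;-1 -0.04 2.2 3.1 0;-1 -0.04 2.2 3.1 0;-1 -0.04 2.2 3.1 0;-1 -0.04 2.2 3.1 0;-1 -0.04 2.2 3.1 0;-1 -0.04 2.2 3.1 0"

```text
t: 2.02
tool_pos: [0.5122, -0.2203, 0.2395]
tool_rot: [1.421, 1.058, -1.422]
contact_force: [-0.4, 0.5, 0.0]
opening: 0.0857
```

```bash
python3 - <<'E'
from h import *
from station import ctrl
go(.5086,-.2367,.048,-17)
i=ctrl.camera_info("wrist");im,d=ctrl.get_image("wrist")
cv2.imwrite("pics/w1.png",im);np.save("pics/w1.npy",d);print(i)
E
```

```text
t 2.02 pos [ 0.5122 -0.2203  0.2395] yaw -16.74 F [-0.4011  0.4618  0.0307] open 0.0857 q [-0.5399 -0.1119  1.7603  0.0004  1.4947 -0.2478]
UNITS [4.788 0.038 0.421] turn 0.052  dist mm 192
{'K': array([[317.6478,   0.    , 252.9147],
       [  0.    , 317.6478, 187.3509],
       [  0.    ,   0.    ,   1.    ]]), 'k1': -0.04833706906188891, 'T': array([[ 0.9577, -0.2736, -0.089 ,  0.5349],
       [-0.2877, -0.9122, -0.2918, -0.1457],
       [-0.0014,  0.3051, -0.9523,  0.3829],
       [ 0.    ,  0.    ,  0.    ,  1.    ]])}
```

View pics/w1.png

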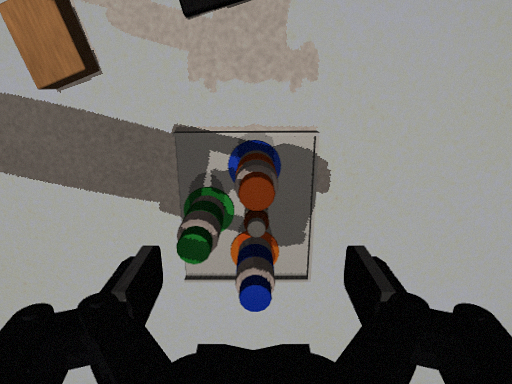

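The wrist view shows the caps at orange (257,192), green (193,244) and blue (255,295), with the vial at (257,227). I'll measure them from here.

```bash
cat >> h.py <<'E'
def caps(i,im,d,zc=.109):
    W=cloud(i,d);hsv=cv2.cvtColor(im,cv2.COLOR_BGR2HSV);out={}
    for c,(a,b) in dict(blue=(105,132),green=(45,85),orange=(3,20)).items():
        col=(hsv[...,0]>=a)&(hsv[...,0]<=b)&(hsv[...,1]>110)
        m=col&(abs(W[...,2]-zc)<.012)
        k,l,st,ce=cv2.connectedComponentsWithStats(m.astype(np.uint8))
        if k>1:
            j=1+np.argmax(st[1:,4]); mm=l==j
            hull=cv2.convexHull(np.argwhere(mm)[:,::-1].astype(np.int32))[:,0]
            # keep only top face: pixels near zc
            t=mm&(abs(W[...,2]-zc)<.004)
            ys,xs=np.nonzero(t)
            print(c,'cap n',t.sum(),'centroid',onplane(i,[[xs.mean(),ys.mean()]],zc)[0][:2],'circ',circ(onplane(i,hull,zc)[:,:2]))
    return W,hsv
E
python3 - <<'E'
from h import *
from station import ctrl
i=ctrl.camera_info("wrist");im=cv2.imread("pics/w1.png");d=np.load("pics/w1.npy")
W,h=caps(i,im,d)
for c,(a,b) in dict(blue=(105,132),green=(45,85),orange=(3,20)).items():
    m=(h[...,0]>=a)&(h[...,0]<=b)&(h[...,1]>110)&(W[...,2]<.014)&(W[...,2]>.004)&(W[...,1]<-.18)
    hull=cv2.convexHull(np.argwhere(m)[:,::-1].astype(np.int32))[:,0]
    P=onplane(i,hull,.009)[:,:2]
    print(c,'pad',circ(P,.032),circ(P))
print(W[228,257])
E
```

```text
blue cap n 761 centroid [ 0.4775 -0.3422] circ [ 0.4785 -0.3401  0.0191]
green cap n 846 centroid [ 0.4368 -0.2713] circ [ 0.4378 -0.2698  0.0185]
orange cap n 1013 centroid [ 0.5106 -0.2351] circ [ 0.5106 -0.2344  0.0174]
blue pad [ 0.5091 -0.2346  0.032 ] [ 0.5092 -0.2343  0.0317]
green pad [ 0.4373 -0.2736  0.032 ] [ 0.4376 -0.2733  0.0315]
orange pad [ 0.4765 -0.3453  0.032 ] [ 0.4767 -0.3449  0.0323]
[ 0.4955 -0.2915  0.0594]
```

Call:
drive_tool:
  commands: "-1 0.9 0.05 0.4 0;-1 1.8 0.05 0.4 0;-1 2.7 0.05 0.4 0;-1 3.5 0.05 0.4 0;-1 4.2 0.05 0.4 0;-1 4.79 0.05 0.4 0;-1 4.79 0.05 0.4 0;0 4.79 0.05 0.4 0"
  newtons: 30

```text
t: 2.73
tool_pos: [0.5089, -0.235, 0.0476]
tool_rot: [1.42, 1.061, -1.422]
contact_force: [-0.1, 0.6, 0.4]
opening: 0.0754
```

Call:
drive_tool:
  commands: "1 0 0 0 0;1 0 0 0 0;1 0 0 0 0;1 0 0 0 0;1 0 0 0 0;1 0 0 0 0"

```text
t: 3.23
tool_pos: [0.5114, -0.2375, 0.0514]
tool_rot: [1.422, 1.053, -1.419]
contact_force: [-2.5, 2.3, 7.2]
opening: 0.0433
```

```bash
python3 -c "
from h import *
go(.5146,.363,.25,-17)"
```

```text
t 3.23 pos [ 0.5114 -0.2375  0.0514] yaw -16.74 F [-2.456   2.2901  7.1848] open 0.0433 q [-0.5669  0.0877  1.895   0.0004  1.1554 -0.275 ]
UNITS [ -4.988  -4.229 -14.396] turn 0.052  dist mm 632
```

Call:
drive_tool:
  commands: "1 -0.5 0 0 0;1 -1.4 0 0 0;1 -2.4 0 0 0;1 -3.4 -0.1 -0.4 0;1 -3.8 -0.35 -1.2 0;1 -3.8 -0.6 -2.1 0;1 -3.8 -0.9 -3.0 0;1 -3.8 -1.15 -3.9 0"

```text
t: 3.9
tool_pos: [0.5107, -0.0728, 0.202]
tool_rot: [1.423, 1.054, -1.42]
contact_force: [1.0, 0.3, -2.2]
opening: 0.0431
```

```bash
python3 -c "
from h import *
go(.5146,.363,.20,-17)"
```

```text
t 3.9 pos [ 0.5107 -0.0728  0.202 ] yaw -16.8 F [ 1.0321  0.3115 -2.2014] open 0.0431 q [-0.2861 -0.1941  1.8966  0.0002  1.4366  0.0071]
UNITS [  0.043  -3.056 -10.459] turn 0.04  dist mm 436
```

Call:
drive_tool:
  commands: "1 0 -0.28 -0.95 0;1 0 -0.56 -1.9 0;1 0 -0.84 -2.9 0;1 0 -1.1 -3.85 0;1 0 -1.4 -4.8 0;1 0 -1.7 -5.8 0;1 0 -2.0 -6.8 0;1 0 -2.3 -7.8 0"

```text
t: 4.57
tool_pos: [0.5121, 0.2529, 0.2012]
tool_rot: [1.422, 1.056, -1.42]
contact_force: [1.3, -0.5, -2.0]
opening: 0.0431
```

```bash
python3 -c "
from h import *
go(.5146,.363,.15,-17)"
```

```text
t 4.57 pos [0.5121 0.2529 0.2012] yaw -16.74 F [ 1.3341 -0.4818 -2.0429] open 0.0431 q [ 0.3285 -0.0553  1.7716 -0.0001  1.4241  0.6206]
UNITS [ 1.28  -0.735 -2.652] turn 0.053  dist mm 121
```

Call:
drive_tool:
  commands: "1 0.3 -0.25 -0.9 0;1 0.7 -0.5 -1.7 0;1 1 -0.7 -2.4 0;1 1.28 -0.73 -2.6 0;1 1.28 -0.73 -2.6 0;1 1.28 -0.73 -2.6 0;1 1.28 -0.73 -2.6 0"

```text
t: 5.15
tool_pos: [0.515, 0.358, 0.1501]
tool_rot: [1.422, 1.055, -1.421]
contact_force: [1.0, -1.4, -1.4]
opening: 0.0432
```

```bash
python3 -c "
from h import *
go(.5146,.363,.0474,-17)"
```

```text
t 5.15 pos [0.515  0.358  0.1501] yaw -16.79 F [ 1.0311 -1.3808 -1.4433] open 0.0432 q [ 0.489   0.1185  1.6815 -0.0005  1.3409  0.7822]
UNITS [ 2.568 -0.048 -0.117] turn 0.041  dist mm 103
```

Call:
drive_tool:
  commands: "1 0.8 -0.05 -0.12 0;1 1.5 -0.05 -0.12 0;1 2.0 -0.05 -0.12 0;1 2.3 -0.05 -0.12 0;1 2.4 -0.05 -0.12 0;1 2.47 -0.05 -0.12 0;1 2.47 -0.05 -0.12 0"

```text
t: 5.73
tool_pos: [0.515, 0.364, 0.0519]
tool_rot: [1.423, 1.056, -1.42]
contact_force: [0.1, -0.4, -1.6]
opening: 0.0432
```

```bash
python3 - <<'E'
from h import *
from station import ctrl
go(.5146,.363,.0474,-17)
im,d=ctrl.get_image("side");cv2.imwrite("pics/s2.png",cv2.resize(im[100:230,90:270],None,fx=4,fy=4))
E
```

```text
t 5.73 pos [0.515  0.364  0.0519] yaw -16.78 F [ 0.1127 -0.3774 -1.5723] open 0.0432 q [ 0.4973  0.2335  1.7293 -0.      1.1768  0.7902]
UNITS [ 0.112 -0.004  0.027] turn 0.043  dist mm 5
```

View pics/s2.png

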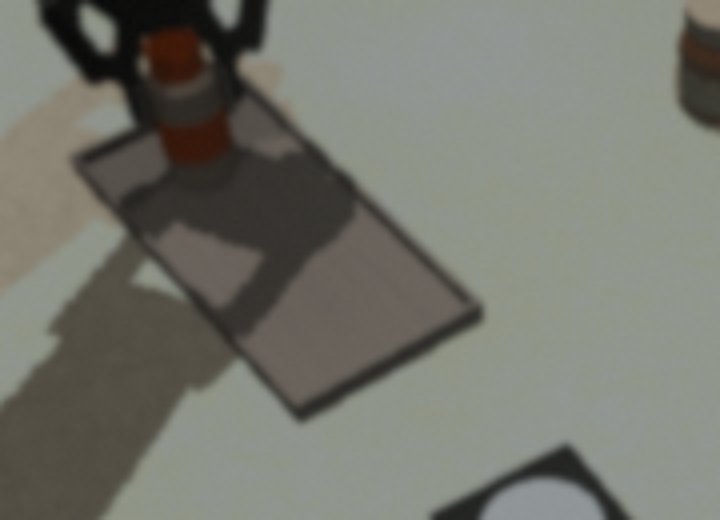

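The orange bottle is held upright over the far end of the holding tray (about (195,150) in the crop), clear of the rims. I'll lower it the last 4 mm in small steps and watch the force.

Call:
drive_tool:
  commands: "1 0.05 0 0 0;1 0.09 0 0 0;1 0.11 0 0 0;1 0.12 0 0 0;1 0.12 0 0 0"

```text
t: 6.2
tool_pos: [0.5147, 0.3646, 0.0475]
tool_rot: [1.422, 1.056, -1.419]
contact_force: [-1.9, -0.9, 5.4]
opening: 0.0432
```

Call:
drive_tool:
  commands: "0.2 0 0 0 0;-0.3 0 0 0 0;-1 0 0 0 0;-1 0 0 0 0;-1 0 0 0 0;-1 -0.3 0 0 0;-1 -1.2 0 0 0;-1 -2.2 0 0 0"

```text
t: 6.87
tool_pos: [0.5119, 0.3628, 0.1319]
tool_rot: [1.415, 1.058, -1.427]
contact_force: [0.8, 0.4, 0.1]
opening: 0.0853
```

Call:
drive_tool:
  commands: "-1 -0.9 0.25 0.9 0;-1 -1.4 0.5 1.8 0;-1 -1.4 0.8 2.7 0;-1 -1.4 1.1 3.6 0;-1 -1.4 1.4 4.6 0;-1 -1.4 1.7 5.5 0;-1 -1.4 2.0 6.5 0;-1 -1.4 2.3 7.5 0"

```text
t: 7.53
tool_pos: [0.5155, 0.0486, 0.191]
tool_rot: [1.422, 1.056, -1.419]
contact_force: [0.9, -0.8, -0.1]
opening: 0.0854
```

```bash
python3 - <<'E'
from h import *
from station import ctrl
for n in("top","side"):
    im,d=ctrl.get_image(n);print(n);caps(ctrl.camera_info(n),im,d,.105 )
go(.4765,-.343,.20,-17)
E
```

```text
top
blue cap n 80 centroid [ 0.4762 -0.3436] circ [ 0.4763 -0.3441  0.0152]
green cap n 51 centroid [ 0.4346 -0.2704] circ [ 0.4353 -0.2722  0.0137]
orange cap n 167 centroid [0.5142 0.3643] circ [0.5135 0.3625 0.0169]
side
blue cap n 251 centroid [ 0.4747 -0.3452] circ [ 0.4757 -0.3441  0.0169]
green cap n 226 centroid [ 0.4346 -0.2733] circ [ 0.4352 -0.2727  0.0164]
orange cap n 99 centroid [0.512  0.3614] circ [0.5108 0.3553 0.0204]
t 7.63 pos [0.5159 0.0455 0.1909] yaw -17.15 F [ 1.069   0.1124 -0.0849] open 0.0854 q [-0.0548 -0.1795  1.9027 -0.0018  1.4169  0.2448]
UNITS [-0.211  1.924  9.571] turn -0.03  dist mm 391
```

Call:
drive_tool:
  commands: "-1 -0.05 0.2 0.9 0;-1 -0.1 0.4 1.9 0;-1 -0.2 0.6 2.9 0;-1 -0.2 0.8 3.9 0;-1 -0.2 1.0 4.9 0;-1 -0.2 1.2 5.9 0;-1 -0.2 1.4 6.9 0;-1 -0.2 1.6 7.9 0"

```text
t: 8.3
tool_pos: [0.486, -0.2719, 0.1987]
tool_rot: [1.421, 1.056, -1.42]
contact_force: [0.6, 0.9, -1.0]
opening: 0.0854
```

Call:
drive_tool:
  commands: "-1 0.2 0.2 0.9 0;-1 0.5 0.32 1.5 0;-1 0.8 0.32 1.6 0;-1 0.8 0.32 1.6 0;-1 0.8 0.32 1.6 0;-1 0.8 0.32 1.6 0"

```text
t: 8.8
tool_pos: [0.4804, -0.3342, 0.1663]
tool_rot: [1.42, 1.057, -1.419]
contact_force: [-0.0, -0.2, 0.8]
opening: 0.0857
```

```bash
python3 - <<'E'
from h import *
go(.476,-.344,.048,-17)
E
```

```text
t 8.8 pos [ 0.4804 -0.3342  0.1663] yaw -16.65 F [-0.0397 -0.2415  0.8227] open 0.0857 q [-0.7352  0.0072  1.7699  0.0005  1.3644 -0.4447]
UNITS [ 2.958 -0.036  0.267] turn 0.071  dist mm 119
```

Call:
drive_tool:
  commands: "-1 0.3 -0.04 0.27 0;-1 1.0 -0.04 0.27 0;-1 1.8 -0.04 0.27 0;-1 2.5 -0.04 0.27 0;-1 2.96 -0.04 0.27 0;-1 2.96 -0.04 0.27 0;-1 2.96 -0.04 0.27 0;0 2.96 -0.04 0.27 0"

```text
t: 9.47
tool_pos: [0.4761, -0.3461, 0.0491]
tool_rot: [1.42, 1.054, -1.42]
contact_force: [0.7, -0.6, -0.3]
opening: 0.0756
```

Call:
drive_tool:
  commands: "1 0 0 0 0;1 0 0 0 0;1 0 0 0 0;1 0 0 0 0;1 0 0 0 0;1 0 0 0 0"

```text
t: 9.97
tool_pos: [0.4763, -0.3464, 0.0495]
tool_rot: [1.421, 1.053, -1.42]
contact_force: [0.8, 0.9, 7.5]
opening: 0.0435
```

Call:
drive_tool:
  commands: "1 -0.5 0 0 0;1 -1.4 0 0 0;1 -2.4 0 0 0;1 -3.4 -0.1 -0.4 0;1 -3.8 -0.3 -1.2 0;1 -3.8 -0.5 -2.1 0;1 -3.8 -0.7 -3.0 0;1 -3.8 -0.9 -3.9 0"

```text
t: 10.63
tool_pos: [0.4854, -0.1843, 0.1998]
tool_rot: [1.422, 1.055, -1.421]
contact_force: [-0.1, 0.3, -1.9]
opening: 0.043
```

Call:
drive_tool:
  commands: "1 0 -0.22 -0.95 0;1 0 -0.44 -1.9 0;1 0 -0.66 -2.9 0;1 0 -0.88 -3.85 0;1 0 -1.1 -4.8 0;1 0 -1.3 -5.8 0;1 0 -1.5 -6.8 0;1 0 -1.7 -7.8 0"

```text
t: 11.3
tool_pos: [0.5098, 0.1346, 0.1991]
tool_rot: [1.421, 1.057, -1.421]
contact_force: [1.5, -0.4, -1.9]
opening: 0.0435
```

```bash
python3 - <<'E'
from h import *
go(.5195,.283,.15,-17)
E
```

```text
t 11.3 pos [0.5098 0.1346 0.1991] yaw -16.74 F [ 1.5338 -0.3977 -1.8839] open 0.0435 q [ 0.1171 -0.1612  1.8727 -0.0001  1.4302  0.4092]
UNITS [ 1.227 -0.835 -3.623] turn 0.053  dist mm 157
```

Call:
drive_tool:
  commands: "1 0 -0.22 -0.9 0;1 0.3 -0.45 -1.8 0;1 0.7 -0.65 -2.7 0;1 1.0 -0.8 -3.4 0;1 1.23 -0.82 -3.45 0;1 1.23 -0.82 -3.45 0;1 1.23 -0.82 -3.45 0;1 1.23 -0.82 -3.45 0"

```text
t: 11.97
tool_pos: [0.519, 0.2732, 0.1507]
tool_rot: [1.422, 1.055, -1.421]
contact_force: [-0.3, 0.2, -0.9]
opening: 0.043
```

```bash
python3 - <<'E'
from h import *
go(.5195,.283,.0455,-17)
E
```

```text
t 11.97 pos [0.519  0.2732 0.1507] yaw -16.8 F [-0.3486  0.245  -0.8914] open 0.043 q [ 0.358   0.0245  1.7795 -0.0004  1.3371  0.6513]
UNITS [ 2.63  -0.06  -0.237] turn 0.039  dist mm 106
```

Call:
drive_tool:
  commands: "1 0.8 -0.06 -0.24 0;1 1.6 -0.06 -0.24 0;1 2.2 -0.06 -0.24 0;1 2.42 -0.06 -0.24 0;1 2.5 -0.06 -0.24 0;1 2.55 -0.06 -0.24 0;1 2.59 -0.06 -0.24 0;1 2.62 -0.06 -0.24 0"

```text
t: 12.63
tool_pos: [0.5208, 0.2845, 0.0477]
tool_rot: [1.425, 1.055, -1.418]
contact_force: [-0.4, 0.7, -1.2]
opening: 0.0435
```

Call:
drive_tool:
  commands: "1 0.02 0 0 0;1 0.04 0 0 0;1 0.04 0 0 0"

```text
t: 12.88
tool_pos: [0.5202, 0.2846, 0.0454]
tool_rot: [1.423, 1.056, -1.419]
contact_force: [-0.6, -0.1, 4.3]
opening: 0.0427
```

Call:
drive_tool:
  commands: "0.2 0 0 0 0;-0.3 0 0 0 0;-1 0 0 0 0;-1 0 0 0 0;-1 0 0 0 0;-1 -0.3 0 0 0;-1 -1.2 0 0 0;-1 -2.2 0 0 0"

```text
t: 13.55
tool_pos: [0.5168, 0.2832, 0.13]
tool_rot: [1.416, 1.058, -1.427]
contact_force: [1.5, 0.7, 0.6]
opening: 0.0853
```

```bash
python3 - <<'E'
from h import *
go(.4355,-.2725,.19,28)
E
```

```text
t 13.55 pos [0.5168 0.2832 0.13  ] yaw -16.74 F [1.5299 0.691  0.5661] open 0.0853 q [ 0.375   0.0563  1.7832 -0.      1.309   0.6672]
UNITS [-1.451  2.046 13.896] turn -8.948  dist mm 565
```

Call:
drive_tool:
  commands: "-1 -0.8 0.1 0.3 0;-1 -1.4 0.2 1.1 -1;-1 -1.45 0.4 2.1 -2;-1 -1.45 0.5 3.1 -3;-1 -1.45 0.6 4.1 -4;-1 -1.45 0.7 5.1 -5;-1 -1.45 0.85 6.1 -6;-1 -1.45 1.0 7.1 -7"

```text
t: 14.22
tool_pos: [0.475, -0.0009, 0.1908]
tool_rot: [0.968, 1.344, -0.967]
contact_force: [0.5, -0.1, -0.1]
opening: 0.0853
```

```bash
python3 - <<'E'
from h import *
from station import ctrl
for n in("top","side"):
    im,d=ctrl.get_image(n);print(n);caps(ctrl.camera_info(n),im,d,.105 )
go(.4355,-.2725,.17,28)
E
```

```text
top
blue cap n 162 centroid [0.5203 0.2842] circ [0.5205 0.2841 0.0154]
green cap n 64 centroid [ 0.4348 -0.2721] circ [ 0.4353 -0.2728  0.0135]
orange cap n 169 centroid [0.5141 0.3641] circ [0.5137 0.3626 0.0168]
side
blue cap n 107 centroid [0.5174 0.2832] circ [0.516  0.2784 0.0204]
green cap n 214 centroid [ 0.4343 -0.2736] circ [ 0.4353 -0.2727  0.0164]
orange cap n 99 centroid [0.5118 0.3612] circ [0.5103 0.3556 0.0205]
t 14.32 pos [ 0.4751 -0.004   0.1908] yaw 17.95 F [0.3801 1.1123 0.4619] open 0.0851 q [-0.1642 -0.2921  1.9964 -0.0017  1.4357 -0.4773]
UNITS [ 0.532 -3.012  6.08 ] turn -2.009  dist mm 272
```

Both bottles are standing on the holding tray. Next is green.

Call:
drive_tool:
  commands: "-1 0 -0.4 0.8 -0.3;-1 0 -0.8 1.7 -0.6;-1 0 -1.3 2.6 -0.9;-1 0 -1.7 3.5 -1.2;-1 0 -2.1 4.4 -1.5;-1 0 -2.6 5.3 -1.8;-1 0.2 -3.0 6.0 -2;-1 0.5 -3.0 6.0 -2"

```text
t: 14.98
tool_pos: [0.437, -0.27, 0.1722]
tool_rot: [0.84, 1.396, -0.844]
contact_force: [-0.6, -0.8, 0.4]
opening: 0.0853
```

Call:
drive_tool:
  commands: "-1 0 0 0 0;-1 0 0 0 0"

```text
t: 15.15
tool_pos: [0.4367, -0.2638, 0.1692]
tool_rot: [0.84, 1.405, -0.838]
contact_force: [-0.3, 0.1, 0.1]
opening: 0.0854
```

```bash
python3 - <<'E'
from h import *
go(.4355,-.2725,.048,28)
E
```

```text
t 15.15 pos [ 0.4367 -0.2638  0.1692] yaw 28.25 F [-0.3175  0.1232  0.1129] open 0.0854 q [-0.6898 -0.1782  1.9386  0.0006  1.3833 -1.183 ]
UNITS [ 3.029 -0.127  0.183] turn 0.05  dist mm 121
```

Call:
drive_tool:
  commands: "-1 0.3 -0.1 0.15 0;-1 0.8 -0.1 0.15 0;-1 1.2 -0.1 0.15 0;-1 1.2 -0.1 0.15 0"

```text
t: 15.48
tool_pos: [0.4348, -0.2696, 0.118]
tool_rot: [0.839, 1.41, -0.837]
contact_force: [0.6, 0.4, -0.9]
opening: 0.0855
```

```bash
python3 - <<'E'
from h import *
go(.4355,-.2725,.048,28)
E
```

```text
t 15.48 pos [ 0.4348 -0.2696  0.118 ] yaw 28.36 F [ 0.6138  0.427  -0.9246] open 0.0855 q [-0.7006 -0.118   1.9749  0.      1.2909 -1.1957]
UNITS [ 1.749 -0.014  0.083] turn 0.073  dist mm 70
```

Call:
drive_tool:
  commands: "-1 0.7 0 0.05 0;-1 1.3 0 0.05 0;-1 1.74 0 0.05 0;-1 1.74 0 0.05 0;0 1.74 0 0.05 0;1 1.74 0 0.05 0;1 1.74 0 0.05 0;1 1.74 0 0.05 0"

```text
t: 16.15
tool_pos: [0.4383, -0.2749, 0.0545]
tool_rot: [0.837, 1.4, -0.839]
contact_force: [-0.3, 1.0, 2.7]
opening: 0.0433
```

Call:
drive_tool:
  commands: "1 0 0 0 0;1 0 0 0 0;1 0 0 0 0;1 0 0 0 0"

```text
t: 16.48
tool_pos: [0.4383, -0.2749, 0.0544]
tool_rot: [0.838, 1.399, -0.839]
contact_force: [-2.1, 1.1, 6.6]
opening: 0.0428
```

```bash
python3 - <<'E'
from h import *
go(.5244,.203,.20,10)
E
```

```text
t 16.48 pos [ 0.4383 -0.2749  0.0544] yaw 28.26 F [-2.0778  1.077   6.5912] open 0.0428 q [-0.704  -0.0245  2.0043 -0.0001  1.1583 -1.1971]
UNITS [-3.662  7.556 -9.494] turn 3.651  dist mm 507
```

Call:
drive_tool:
  commands: "1 -0.5 0 0 0;1 -1.4 0 0 0;1 -2.4 0 0 0;1 -3.3 0.2 -0.3 0;1 -3.7 0.8 -1 0.5;1 -3.7 1.4 -1.8 1;1 -3.7 2.0 -2.5 1.5;1 -3.7 2.6 -3.3 2"

```text
t: 17.15
tool_pos: [0.4665, -0.1071, 0.2009]
tool_rot: [0.974, 1.34, -0.973]
contact_force: [0.6, 0.1, -2.0]
opening: 0.043
```

```bash
python3 - <<'E'
from h import *
go(.5244,.203,.19,10)
E
```

```text
t 17.15 pos [ 0.4665 -0.1071  0.2009] yaw 18.06 F [ 0.6127  0.1302 -2.0454] open 0.043 q [-0.3814 -0.291   1.9784  0.0002  1.4522 -0.6966]
UNITS [ 0.272  3.779 -6.921] turn 1.612  dist mm 316
```

Call:
drive_tool:
  commands: "1 0 0.45 -0.85 0.2;1 0 0.9 -1.7 0.4;1 0 1.35 -2.55 0.6;1 0 1.8 -3.4 0.8;1 0 2.25 -4.25 1.0;1 0 2.7 -5.1 1.2;1 0.1 3.15 -5.95 1.4;1 0.3 3.6 -6.7 1.6"

```text
t: 17.82
tool_pos: [0.5194, 0.1939, 0.1893]
tool_rot: [1.078, 1.287, -1.074]
contact_force: [0.1, -0.8, -1.6]
opening: 0.043
```

Call:
drive_tool:
  commands: "1 0.5 0 0 0;1 1 0 0 0;1 1 0 0 0"

```text
t: 18.07
tool_pos: [0.5157, 0.1915, 0.1431]
tool_rot: [1.07, 1.295, -1.082]
contact_force: [-1.1, -0.2, -2.2]
opening: 0.0433
```

```bash
python3 - <<'E'
from h import *
go(.5244,.203,.0504,10)
E
```

```text
t 18.07 pos [0.5157 0.1915 0.1431] yaw 10.35 F [-1.1129 -0.2435 -2.17  ] open 0.0433 q [ 0.2201 -0.0484  1.8652  0.0001  1.3338  0.0395]
UNITS [ 2.314  0.286 -0.246] turn 0.069  dist mm 94
```

Call:
drive_tool:
  commands: "1 0.6 0.2 -0.2 0;1 1.3 0.2 -0.2 0;1 1.9 0.2 -0.2 0;1 2.1 0.2 -0.2 0;1 2.18 0.2 -0.2 0;1 2.24 0.2 -0.2 0;1 2.28 0.2 -0.2 0;1 2.28 0.2 -0.2 0"

```text
t: 18.73
tool_pos: [0.5267, 0.2008, 0.0587]
tool_rot: [1.078, 1.287, -1.074]
contact_force: [-0.6, 0.9, -2.1]
opening: 0.0432
```

Call:
drive_tool:
  commands: "1 0.02 0 0 0;1 0.04 0 0 0;1 0.04 0 0 0"

```text
t: 18.98
tool_pos: [0.5259, 0.2007, 0.056]
tool_rot: [1.077, 1.288, -1.076]
contact_force: [0.5, -0.5, -0.9]
opening: 0.0433
```

Not down yet: about 5.5 mm remains.

Call:
drive_tool:
  commands: "1 0.04 0 0 0;1 0.08 0 0 0;1 0.1 0 0 0;1 0.11 0 0 0;1 0.12 0 0 0"

```text
t: 19.4
tool_pos: [0.5253, 0.2006, 0.0505]
tool_rot: [1.076, 1.289, -1.077]
contact_force: [-1.5, -0.7, 1.5]
opening: 0.0432
```

Call:
drive_tool:
  commands: "1 0.02 0 0 0;0.2 0.02 0 0 0;-0.3 0.02 0 0 0;-1 0.02 0 0 0;-1 0.02 0 0 0;-1 0.02 0 0 0;-1 -0.5 0 0 0;-1 -1.5 0 0 0"

```text
t: 20.07
tool_pos: [0.5212, 0.1995, 0.1052]
tool_rot: [1.07, 1.296, -1.085]
contact_force: [0.6, -0.2, -0.8]
opening: 0.0851
```

```bash
python3 - <<'E'
from h import *
go(.495,-.20,.24,0)
E
```

```text
t 20.07 pos [0.5212 0.1995 0.1052] yaw 10.25 F [ 0.6495 -0.1524 -0.8143] open 0.0851 q [0.2323 0.0143 1.871  0.     1.2682 0.0533]
UNITS [-3.335 -2.463  9.715] turn 2.05  dist mm 422
```

Call:
drive_tool:
  commands: "-1 -0.8 0 0 0;-1 -1.6 -0.1 0.4 0.2;-1 -2.2 -0.3 1.2 0.5;-1 -2.6 -0.5 2.0 0.8;-1 -3.0 -0.7 2.9 1.1;-1 -3.3 -0.9 3.8 1.4;-1 -3.3 -1.2 4.7 1.7;-1 -3.3 -1.4 5.7 2"

```text
t: 20.73
tool_pos: [0.511, -0.0351, 0.2443]
tool_rot: [1.207, 1.208, -1.204]
contact_force: [0.3, 0.2, -1.7]
opening: 0.0853
```

Call:
drive_tool:
  commands: "-1 0 -0.2 0.9 0;-1 0 -0.4 1.8 0;-1 0 -0.6 2.7 0;-1 0 -0.8 3.6 0;-1 0 -0.8 3.7 0;-1 0 -0.8 3.7 0;-1 0 -0.8 3.7 0;-1 0 -0.8 3.7 0"

```text
t: 21.4
tool_pos: [0.4799, -0.1808, 0.2425]
tool_rot: [1.205, 1.212, -1.205]
contact_force: [-1.0, 0.5, 0.3]
opening: 0.0852
```

```bash
cat >> h.py <<'E'
def pads(i,im,d):
    W=cloud(i,d);h=cv2.cvtColor(im,cv2.COLOR_BGR2HSV);out={}
    for c,(a,b) in dict(blue=(105,132),green=(45,85),orange=(3,20)).items():
        m=(h[...,0]>=a)&(h[...,0]<=b)&(h[...,1]>100)&(abs(W[...,2]-.009)<.006)&(W[...,1]<-.18)
        k,l,st,ce=cv2.connectedComponentsWithStats(m.astype(np.uint8))
        if k<2: continue
        mm=l==1+np.argmax(st[1:,4]);ys,xs=np.nonzero(mm)
        hull=cv2.convexHull(np.argwhere(mm)[:,::-1].astype(np.int32))[:,0]
        P=onplane(i,hull,.009)[:,:2]
        out[c]=circ(P,.032)[:2]
        print(c,'pad n',mm.sum(),'cent',onplane(i,[[xs.mean(),ys.mean()]],.009)[0][:2],'circ',circ(P))
    return out,W,h
E
python3 - <<'E'
from h import *
from station import ctrl
for n in("wrist","top","side"):
    i=ctrl.camera_info(n);im,d=ctrl.get_image(n);cv2.imwrite(f"pics/{n}3.png",im);np.save(f"pics/{n}3.npy",d)
    print(n,'T',i['T'][:3,3]);o,W,h=pads(i,im,d)
    if n!='wrist': caps(i,im,d,.105)
    m=(abs(W[...,2]-.058)<.004)&(np.hypot(W[...,0]-.492,W[...,1]+.29)<.03)
    ys,xs=np.nonzero(m);print('vial top',m.sum(),onplane(i,[[xs.mean(),ys.mean()]],.058),W[m].mean(0))
go(.492,-.29,.1)
E
```

```text
wrist T [ 0.4795 -0.1028  0.3859]
blue pad n 1919 cent [ 0.509  -0.2341] circ [ 0.5091 -0.2349  0.0319]
green pad n 1737 cent [ 0.4371 -0.273 ] circ [ 0.4371 -0.2738  0.0318]
orange pad n 1378 cent [ 0.4747 -0.3472] circ [ 0.476  -0.3462  0.0321]
vial top 244 [[ 0.4933 -0.2922  0.058 ]] [ 0.4932 -0.2919  0.0586]
top T [0.4355 0.0013 0.9398]
blue pad n 187 cent [ 0.5152 -0.2214] circ [ 0.5097 -0.2324  0.0268]
green pad n 7 cent [ 0.4332 -0.3009] circ [ 0.4325 -0.2985  0.0051]
orange pad n 15 cent [ 0.4472 -0.3467] circ [ 0.4603 -0.347   0.0157]
blue cap n 159 centroid [0.5204 0.2845] circ [0.5203 0.2844 0.0155]
green cap n 140 centroid [0.5231 0.2019] circ [0.5229 0.2022 0.0142]
orange cap n 169 centroid [0.5141 0.3641] circ [0.514  0.3625 0.0167]
vial top 0 [[nan nan nan]] [nan nan nan]
side T [ 0.2644 -0.5082  0.7702]
blue pad n 825 cent [ 0.5074 -0.2354] circ [ 0.5077 -0.2347  0.0307]
green pad n 1000 cent [ 0.4355 -0.2747] circ [ 0.436  -0.274   0.0309]
orange pad n 753 cent [ 0.4807 -0.3379] circ [ 0.4755 -0.3453  0.0317]
blue cap n 0 centroid [nan nan] circ [0.5151 0.2666 0.0111]
green cap n 125 centroid [0.5209 0.2005] circ [0.5204 0.1975 0.0184]
orange cap n 1 centroid [0.6054 0.8705] circ [0.6067 0.8696 0.0016]
vial top 115 [[ 0.4923 -0.2926  0.058 ]] [ 0.4926 -0.2924  0.0573]
t 21.55 pos [ 0.48   -0.1806  0.2426] yaw 0.38 F [0.7177 0.3169 0.6911] open 0.0854 q [-0.5051 -0.2264  1.8561  0.0001  1.5119 -0.5118]
UNITS [3.564 0.281 2.737] turn 0  dist mm 180<stdin>:8: RuntimeWarning: Mean of empty slice.
  ret = ret.dtype.type(ret / rcount)
  ret = um.true_divide(
h.py:43: RuntimeWarning: Mean of empty slice.
  print(c,'cap n',t.sum(),'centroid',onplane(i,[[xs.mean(),ys.mean()]],zc)[0][:2],'circ',circ(onplane(i,hull,zc)[:,:2]))
```

View pics/wrist3.png

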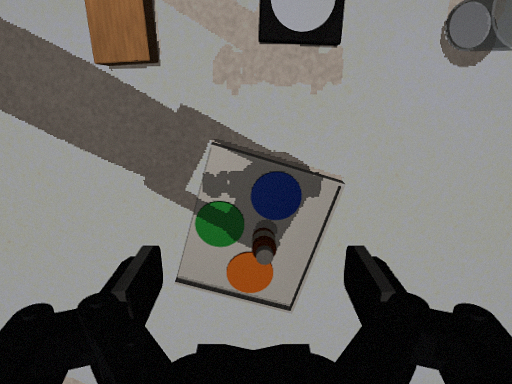

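View pics/side3.png

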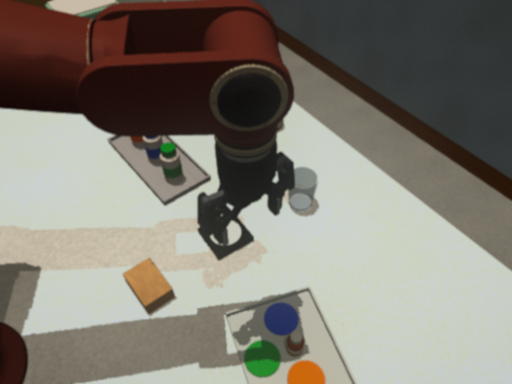

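Call:
drive_tool:
  commands: "-1 0 0.1 0.9 0;-1 0.6 0.2 1.8 0;-1 1.4 0.3 2.5 0;-1 2.2 0.3 2.7 0;-1 3.0 0.3 2.75 0;-1 3.3 0.3 2.75 0;-1 3.3 0.3 2.75 0;-1 3.3 0.3 2.75 0"
  newtons: 20

```text
t: 22.22
tool_pos: [0.4926, -0.291, 0.1109]
tool_rot: [1.205, 1.212, -1.205]
contact_force: [0.6, 0.0, 0.8]
opening: 0.0848
```

```bash
python3 - <<'E'
from h import *
go(.4925,-.291,.013)
E
```

```text
t 22.22 pos [ 0.4926 -0.291   0.1109] yaw 0.34 F [0.6155 0.0043 0.8053] open 0.0848 q [-0.6637  0.0329  1.8417  0.0001  1.2675 -0.6696]
UNITS [ 2.448 -0.001  0.002] turn 0  dist mm 98
```

Call:
drive_tool:
  commands: "-1 0.6 0 0 0;-1 1.3 0 0 0;-1 1.9 0 0 0;-1 2.3 0 0 0;-1 2.44 0 0 0;-1 2.44 0 0 0;-0.2 2.44 0 0 0;0.2 2.44 0 0 0"

```text
t: 22.88
tool_pos: [0.494, -0.2929, 0.0158]
tool_rot: [1.205, 1.207, -1.204]
contact_force: [0.5, 0.1, -0.3]
opening: 0.064
```

Call:
drive_tool:
  commands: "1 0 0 0 0;1 0 0 0 0;1 0 0 0 0;1 0 0 0 0;1 0 0 0 0;1 0 0 0 0"

```text
t: 23.38
tool_pos: [0.4929, -0.2923, 0.0142]
tool_rot: [1.206, 1.21, -1.205]
contact_force: [-0.8, 1.2, 5.6]
opening: 0.0299
```

```bash
python3 - <<'E'
from h import *
go(.530,-.0125,.12)
E
```

```text
t 23.38 pos [ 0.4929 -0.2923  0.0142] yaw 0.26 F [-0.7721  1.191   5.5973] open 0.0299 q [-0.6652  0.1645  1.8831  0.0001  1.0925 -0.6698]
UNITS [-2.649  0.963 -6.988] turn 0  dist mm 301
```

Call:
drive_tool:
  commands: "1 -0.4 0 0 0;1 -1.2 0 0 0;1 -2.1 0 0 0;1 -2.6 0.1 -0.7 0;1 -2.6 0.2 -1.6 0;1 -2.6 0.35 -2.5 0;1 -2.6 0.5 -3.5 0;1 -2.6 0.6 -4.5 0"

```text
t: 24.05
tool_pos: [0.5153, -0.1102, 0.1169]
tool_rot: [1.207, 1.211, -1.206]
contact_force: [1.3, -0.0, -0.4]
opening: 0.0295
```

```bash
python3 - <<'E'
from h import *
go(.530,-.012,.10)
E
```

```text
t 24.05 pos [ 0.5153 -0.1102  0.1169] yaw 0.2 F [ 1.2674 -0.0479 -0.3666] open 0.0295 q [-0.3521 -0.0829  1.9444  0.0001  1.2797 -0.3556]
UNITS [ 0.424  0.377 -2.454] turn 0  dist mm 101
```

Call:
drive_tool:
  commands: "1 0 0.15 -0.9 0;1 0.2 0.3 -1.7 0;1 0.4 0.35 -2.2 0;1 0.42 0.35 -2.2 0;1 0.42 0.35 -2.2 0;1 0.42 0.35 -2.2 0"

```text
t: 24.55
tool_pos: [0.5288, -0.0241, 0.1]
tool_rot: [1.205, 1.211, -1.206]
contact_force: [-0.2, 0.8, -0.4]
opening: 0.0292
```

```bash
python3 - <<'E'
from h import *
go(.530,-.012,.0232)
E
```

```text
t 24.55 pos [ 0.5288 -0.0241  0.1   ] yaw 0.26 F [-0.2005  0.7931 -0.4184] open 0.0292 q [-0.1859 -0.0558  1.9495 -0.0005  1.2484 -0.1902]
UNITS [ 1.92   0.033 -0.302] turn 0  dist mm 78
```

Call:
drive_tool:
  commands: "1 0.4 0.03 -0.28 0;1 0.9 0.03 -0.28 0;1 1.3 0.03 -0.28 0;1 1.6 0.03 -0.28 0;1 1.72 0.03 -0.28 0;1 1.76 0.03 -0.28 0;1 1.76 0.03 -0.28 0;1 1.76 0.03 -0.28 0"

```text
t: 25.22
tool_pos: [0.531, -0.0129, 0.0308]
tool_rot: [1.207, 1.21, -1.205]
contact_force: [-0.0, -0.0, -0.2]
opening: 0.0294
```

```bash
python3 - <<'E'
from h import *
go(.530,-.012,.0232)
E
```

```text
t 25.22 pos [ 0.531  -0.0129  0.0308] yaw 0.23 F [-0.0334 -0.0246 -0.1704] open 0.0294 q [-0.1644  0.0455  1.9796 -0.      1.1147 -0.1684]
UNITS [ 0.191 -0.025 -0.022] turn 0  dist mm 8
```

Call:
drive_tool:
  commands: "1 0.05 -0.02 -0.02 0;1 0.1 -0.02 -0.02 0;1 0.14 -0.02 -0.02 0;1 0.16 -0.02 -0.02 0;1 0.17 -0.02 -0.02 0;1 0.17 -0.02 -0.02 0"

```text
t: 25.72
tool_pos: [0.5294, -0.0115, 0.0232]
tool_rot: [1.206, 1.212, -1.206]
contact_force: [-0.6, 0.2, 2.2]
opening: 0.0296
```

Call:
drive_tool:
  commands: "1 0.02 0 0 0;0.5 0.02 0 0 0;0.2 0.02 0 0 0;-0.2 0.02 0 0 0;-0.6 0.02 0 0 0;-1 0.02 0 0 0;-1 -0.4 0 0 0;-1 -1.3 0 0 0"

```text
t: 26.38
tool_pos: [0.5249, -0.0109, 0.0701]
tool_rot: [1.202, 1.221, -1.213]
contact_force: [0.8, -0.5, -0.2]
opening: 0.0857
```

Call:
drive_tool:
  commands: "-1 -1 0 0 0;-1 -2 0.1 -0.5 0;-1 -3 0.1 -1.3 0;-1 -3 0.1 -2.1 0;-1 -3 0.1 -2.1 0;-1 -3 0.1 -2.1 0"

```text
t: 26.88
tool_pos: [0.5334, 0.0739, 0.1961]
tool_rot: [1.204, 1.211, -1.202]
contact_force: [-0.3, 1.0, -0.8]
opening: 0.0853
```

```bash
python3 - <<'E'
from h import *
from station import ctrl
for n in("top","side"):
    i=ctrl.camera_info(n);im,d=ctrl.get_image(n);cv2.imwrite(f"pics/{n}4.png",im)
    W=cloud(i,d);print(n);caps(i,im,d,.105)
    m=(abs(W[...,2]-.067)<.006)&(np.hypot(W[...,0]-.53,W[...,1]+.012)<.03)
    ys,xs=np.nonzero(m);print('vial top',m.sum(),onplane(i,[[xs.mean(),ys.mean()]],.067),W[m].mean(0))
    if n=='side': cv2.imwrite("pics/s4.png",cv2.resize(im[100:280,90:330],None,fx=3,fy=3))
go(.5244,.203,.16,10)
E
```

```text
top
blue cap n 163 centroid [0.5202 0.2844] circ [0.5203 0.2844 0.0156]
green cap n 5 centroid [0.5228 0.1881] circ [0.5225 0.1897 0.0034]
orange cap n 168 centroid [0.5141 0.3641] circ [0.5138 0.3627 0.0167]
vial top 70 [[ 0.5297 -0.0116  0.067 ]] [ 0.5297 -0.0116  0.0674]
side
blue cap n 80 centroid [0.5144 0.2847] circ [0.5178 0.2777 0.0213]
green cap n 61 centroid [0.5135 0.2015] circ [0.5232 0.1976 0.0197]
orange cap n 99 centroid [0.5115 0.3613] circ [0.51   0.3565 0.02  ]
vial top 76 [[ 0.5269 -0.0143  0.067 ]] [ 0.5274 -0.0133  0.0655]
t 26.98 pos [0.5323 0.0721 0.1938] yaw 0.28 F [ 0.0583 -0.3086 -0.22  ] open 0.0853 q [-0.0036 -0.1309  1.8546 -0.0005  1.4198 -0.0084]
UNITS [ 0.843 -0.179 -3.273] turn -1.945  dist mm 135
```

View pics/s4.png

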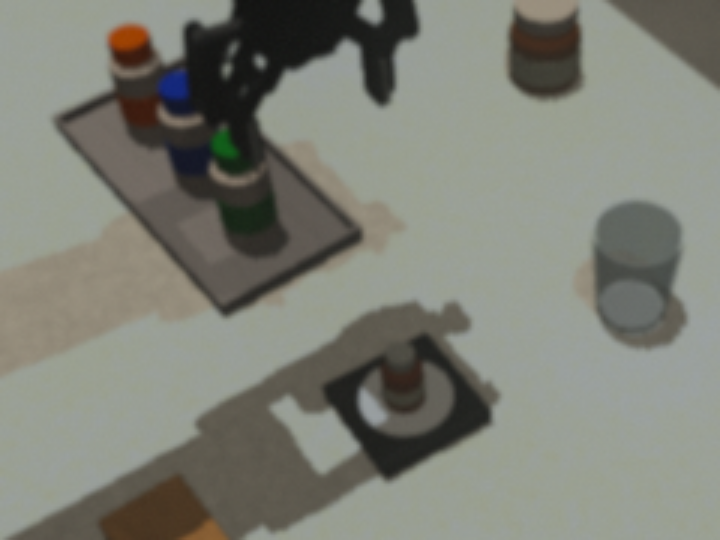

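View pics/top4.png

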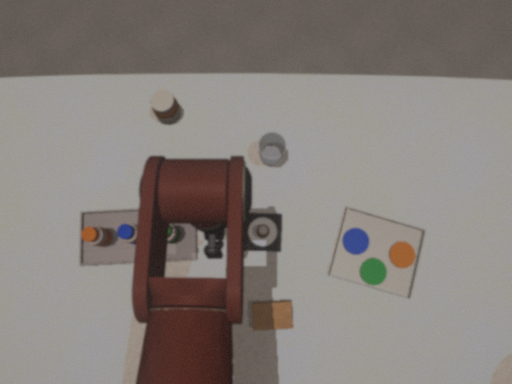

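Call:
drive_tool:
  commands: "-1 0 -0.1 -0.9 0;-1 0 -0.15 -1.8 0;-1 0.2 -0.18 -2.7 0;-1 0.6 -0.2 -3.2 0;-1 0.8 -0.2 -3.22 0;-1 0.8 -0.2 -3.22 0;-1 0.8 -0.2 -3.22 0"
  newtons: 30

```text
t: 27.57
tool_pos: [0.5236, 0.1996, 0.1612]
tool_rot: [1.204, 1.212, -1.21]
contact_force: [-0.0, -0.7, 0.2]
opening: 0.0857
```

```bash
python3 - <<'E'
from h import *
go(.524,.2013,.045,0)
E
```

```text
t 27.57 pos [0.5236 0.1996 0.1612] yaw 0.18 F [-0.0401 -0.7412  0.2205] open 0.0857 q [ 0.2316 -0.0448  1.83   -0.0007  1.3599  0.2286]
UNITS [ 2.904  0.019 -0.048] turn 0.036  dist mm 116
```

Call:
drive_tool:
  commands: "-1 0.5 0 -0.03 0;-1 1.2 0 -0.03 0;-1 1.9 0 -0.03 0;-1 2.5 0 -0.03 0;-1 2.9 0 -0.03 0;-1 2.9 0 -0.03 0;-1 2.9 0 -0.03 0;0 2.9 0 -0.03 0"

```text
t: 28.23
tool_pos: [0.5259, 0.2017, 0.0488]
tool_rot: [1.209, 1.209, -1.205]
contact_force: [-0.1, -0.0, 0.5]
opening: 0.0752
```

Call:
drive_tool:
  commands: "1 0 0 0 0;1 0 0 0 0;1 0 0 0 0;1 0 0 0 0;1 0 0 0 0;1 0 0 0 0"

```text
t: 28.73
tool_pos: [0.5253, 0.2026, 0.0488]
tool_rot: [1.207, 1.21, -1.204]
contact_force: [-1.5, -1.5, 6.3]
opening: 0.0434
```

```bash
python3 - <<'E'
from h import *
go(.4367,-.2738,.2,0)
E
```

```text
t 28.73 pos [0.5253 0.2026 0.0488] yaw 0.28 F [-1.4614 -1.5202  6.3337] open 0.0434 q [ 0.2361  0.0906  1.897  -0.0003  1.1521  0.2314]
UNITS [-3.787 -2.265 11.899] turn 0.056  dist mm 508
```

Call:
drive_tool:
  commands: "1 -0.5 0 0 0;1 -1.4 0 0 0;1 -2.4 0 0 0;1 -3.4 -0.1 0.4 0;1 -3.8 -0.25 1.2 0;1 -3.8 -0.4 2.1 0;1 -3.8 -0.6 3.0 0;1 -3.8 -0.75 3.9 0"

```text
t: 29.4
tool_pos: [0.4944, 0.0452, 0.1995]
tool_rot: [1.205, 1.211, -1.204]
contact_force: [1.1, -0.7, -2.4]
opening: 0.0433
```

Call:
drive_tool:
  commands: "1 0 -0.18 0.95 0;1 0 -0.36 1.9 0;1 0 -0.54 2.85 0;1 0 -0.72 3.8 0;1 0 -0.9 4.75 0;1 0 -1.08 5.7 0;1 0 -1.26 6.6 0;1 0 -1.4 7.3 0"

```text
t: 30.07
tool_pos: [0.4393, -0.2484, 0.1988]
tool_rot: [1.206, 1.21, -1.207]
contact_force: [0.1, 0.1, -1.3]
opening: 0.0433
```

```bash
python3 - <<'E'
from h import *
go(.4367,-.2738,.11,0)
E
```

```text
t 30.07 pos [ 0.4393 -0.2484  0.1988] yaw 0.18 F [ 0.0813  0.1102 -1.3124] open 0.0433 q [-0.6618 -0.2191  1.9232 -0.0006  1.4372 -0.6649]
UNITS [ 2.22  -0.066  0.634] turn 0.036  dist mm 92
```

Call:
drive_tool:
  commands: "1 0.5 -0.05 0.5 0;1 1.2 -0.05 0.55 0;1 1.9 -0.05 0.55 0;1 2.2 -0.05 0.55 0;1 2.2 -0.05 0.55 0;1 2.2 -0.05 0.55 0;1 2.2 -0.05 0.55 0;1 2.2 -0.05 0.55 0"

```text
t: 30.73
tool_pos: [0.4399, -0.2687, 0.1134]
tool_rot: [1.205, 1.207, -1.204]
contact_force: [-0.4, -0.5, -1.5]
opening: 0.0433
```

```bash
python3 - <<'E'
from h import *
from station import ctrl
o=ctrl.get_obs()
for n in("side",):
    i=ctrl.camera_info(n);im,d=ctrl.get_image(n);cv2.imwrite("pics/s5.png",cv2.resize(im[200:384,180:400],None,fx=3,fy=3));pads(i,im,d)
go(.4367,-.2738,.0528,0)
E
```

```text
blue pad n 447 cent [ 0.5137 -0.2462] circ [ 0.5089 -0.2356  0.0302]
green pad n 795 cent [ 0.4325 -0.2792] circ [ 0.4357 -0.2739  0.0308]
orange pad n 757 cent [ 0.4805 -0.3378] circ [ 0.4752 -0.3452  0.0321]
t 30.78 pos [ 0.4397 -0.2687  0.1132] yaw 0.3 F [-0.0599 -0.3568 -1.1235] open 0.0431 q [-0.6929 -0.1099  1.9761 -0.0001  1.2715 -0.6981]
UNITS [ 1.511 -0.081  0.124] turn 0.059  dist mm 61
```

View pics/s5.png

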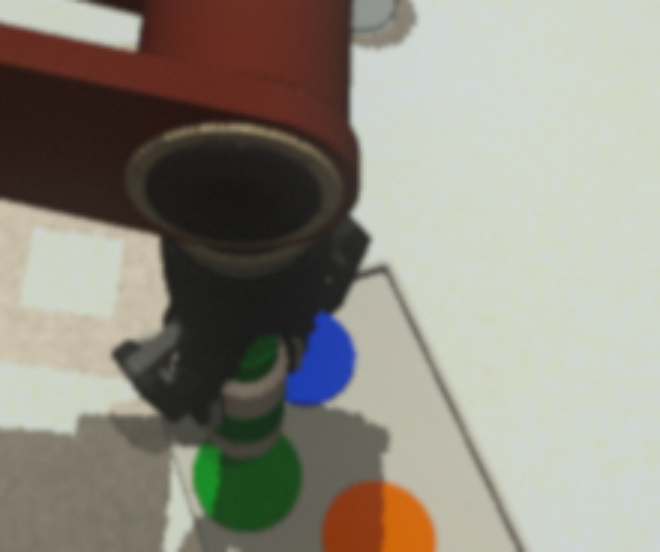

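Call:
drive_tool:
  commands: "1 0.5 -0.08 0.12 0;1 0.9 -0.08 0.12 0;1 1.15 -0.08 0.12 0;1 1.3 -0.08 0.12 0;1 1.38 -0.08 0.12 0;1 1.38 -0.08 0.12 0;1 1.38 -0.08 0.12 0"

```text
t: 31.37
tool_pos: [0.4358, -0.2732, 0.0565]
tool_rot: [1.206, 1.21, -1.205]
contact_force: [0.7, 0.1, -1.7]
opening: 0.0434
```

```bash
python3 - <<'E'
from h import *
go(.4367,-.2738,.0528,0)
E
```

```text
t 31.37 pos [ 0.4358 -0.2732  0.0565] yaw 0.27 F [ 0.679   0.056  -1.6628] open 0.0434 q [-0.7046 -0.0335  2.0091  0.      1.1649 -0.7093]
UNITS [0.093 0.022 0.016] turn 0.054  dist mm 4
```

Call:
drive_tool:
  commands: "1 0.04 0.02 0.01 0;1 0.07 0.02 0.01 0;1 0.09 0.02 0.01 0;1 0.1 0.02 0.01 0;1 0.1 0.02 0.01 0"

```text
t: 31.78
tool_pos: [0.4366, -0.2737, 0.0528]
tool_rot: [1.206, 1.21, -1.206]
contact_force: [-1.9, -0.0, 5.0]
opening: 0.0431
```

Contact, so I'll release and look.

Call:
drive_tool:
  commands: "0.2 0 0 0 0;-0.3 0 0 0 0;-1 0 0 0 0;-1 0 0 0 0;-1 -0.3 0 0 0;-1 -1.2 0 0 0;-1 -2.2 0 -0.1 0;-1 -3 0 -0.5 0"

```text
t: 32.45
tool_pos: [0.4363, -0.2545, 0.1751]
tool_rot: [1.207, 1.208, -1.207]
contact_force: [0.4, -0.5, 0.4]
opening: 0.0857
```

Call:
drive_tool:
  commands: "-1 -0.5 0.2 -0.9 0;-1 -0.5 0.4 -1.8 0;-1 -0.5 0.5 -2.7 0;-1 -0.5 0.7 -3.6 0;-1 -0.5 0.8 -4.5 0;-1 -0.5 1.0 -5.4 0;-1 -0.5 1.1 -6.4 0;-1 -0.5 1.2 -7.3 0"

```text
t: 33.12
tool_pos: [0.4826, 0.0411, 0.1928]
tool_rot: [1.206, 1.211, -1.205]
contact_force: [0.4, 0.7, -0.5]
opening: 0.0857
```

```bash
python3 - <<'E'
from h import *
from station import ctrl
for n in("top","side"):
    i=ctrl.camera_info(n);im,d=ctrl.get_image(n);cv2.imwrite(f"pics/{n}6.png",im)
    print(n);pads(i,im,d);caps(i,im,d,.109)
go(.5203,.2843,.17,-17)
E
```

```text
top
blue pad n 483 cent [ 0.5086 -0.2346] circ [ 0.5089 -0.2347  0.0296]
green pad n 86 cent [ 0.4402 -0.2627] circ [ 0.4369 -0.274   0.0283]
orange pad n 529 cent [ 0.4756 -0.3461] circ [ 0.4758 -0.3462  0.0311]
blue cap n 104 centroid [0.5198 0.2832] circ [0.5197 0.2835 0.0156]
green cap n 132 centroid [ 0.4348 -0.2711] circ [ 0.4349 -0.271   0.0134]
orange cap n 99 centroid [0.5148 0.3625] circ [0.5135 0.3617 0.0162]
side
blue pad n 831 cent [ 0.5078 -0.2353] circ [ 0.5079 -0.2347  0.0311]
green pad n 360 cent [ 0.4311 -0.2854] circ [ 0.4359 -0.2742  0.0307]
orange pad n 757 cent [ 0.4809 -0.338 ] circ [ 0.4757 -0.3455  0.032 ]
blue cap n 4 centroid [0.5125 0.2905] circ [0.512  0.2916 0.0048]
green cap n 324 centroid [ 0.4338 -0.2738] circ [ 0.4341 -0.2739  0.0163]
orange cap n 13 centroid [0.5121 0.3602] circ [0.5103 0.3531 0.0184]
t 33.22 pos [0.4826 0.0433 0.1926] yaw 0.64 F [-0.1337 -0.3691  0.6465] open 0.0854 q [-0.0652 -0.2679  1.9739  0.0016  1.4348 -0.0766]
UNITS [ 0.576  1.009 -6.013] turn 3.528  dist mm 245
```

View pics/side6.png

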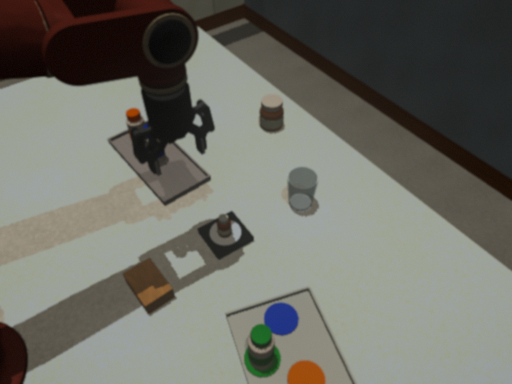

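Call:
drive_tool:
  commands: "-1 0 0.15 -0.9 0.5;-1 0 0.3 -1.8 1;-1 0 0.45 -2.7 1.5;-1 0 0.6 -3.6 2;-1 0.1 0.75 -4.5 2.5;-1 0.3 0.9 -5.4 3;-1 0.5 0.98 -5.85 3.5;-1 0.5 0.98 -5.85 3.5"

```text
t: 33.88
tool_pos: [0.5202, 0.2753, 0.1704]
tool_rot: [1.424, 1.054, -1.428]
contact_force: [-0.8, -0.7, -0.6]
opening: 0.0851
```

Call:
drive_tool:
  commands: "-1 0 0 0 0;-1 0.2 0 0 0;-1 0.2 0 0 0"

```text
t: 34.13
tool_pos: [0.5205, 0.2716, 0.1629]
tool_rot: [1.427, 1.051, -1.429]
contact_force: [0.8, -0.2, 0.1]
opening: 0.0852
```

```bash
python3 - <<'E'
from h import *
go(.5203,.2844,.045,-17)
E
```

```text
t 34.13 pos [0.5205 0.2716 0.1629] yaw -17.31 F [ 0.7612 -0.1691  0.0936] open 0.0852 q [ 0.3544  0.0157  1.7672 -0.0004  1.36    0.6566]
UNITS [ 2.947 -0.098 -0.308] turn -0.062  dist mm 119
```

Call:
drive_tool:
  commands: "-1 0.3 -0.1 -0.27 0;-1 0.8 -0.1 -0.27 0;-1 1.4 -0.1 -0.27 0;-1 1.4 -0.1 -0.27 0"

```text
t: 34.47
tool_pos: [0.5168, 0.2831, 0.102]
tool_rot: [1.421, 1.054, -1.436]
contact_force: [-0.5, -0.7, -2.0]
opening: 0.0851
```

```bash
python3 - <<'E'
from h import *
go(.5203,.2844,.045,-17)
E
```

```text
t 34.47 pos [0.5168 0.2831 0.102 ] yaw -17.28 F [-0.4937 -0.7481 -2.0174] open 0.0851 q [0.3749 0.0882 1.7999 0.0002 1.2627 0.6764]
UNITS [ 1.425  0.085 -0.064] turn -0.057  dist mm 57
```

Call:
drive_tool:
  commands: "-1 0.6 0.05 -0.03 0;-1 1.1 0.05 -0.03 0;-1 1.42 0.05 -0.03 0;-1 1.42 0.05 -0.03 0;0 1.42 0.05 -0.03 0;1 1.42 0.05 -0.03 0;1 1.42 0.05 -0.03 0;1 1.42 0.05 -0.03 0"

```text
t: 35.13
tool_pos: [0.5234, 0.2858, 0.0529]
tool_rot: [1.43, 1.051, -1.425]
contact_force: [-1.1, -0.5, 2.2]
opening: 0.0434
```

Call:
drive_tool:
  commands: "1 0 0 0 0;1 0 0 0 0;1 0 0 0 0"

```text
t: 35.38
tool_pos: [0.5234, 0.2858, 0.0529]
tool_rot: [1.429, 1.051, -1.425]
contact_force: [-2.7, 0.7, 5.7]
opening: 0.0436
```

```bash
python3 - <<'E'
from h import *
go(.5087,-.2348,.2,-17)
E
```

```text
t 35.38 pos [0.5234 0.2858 0.0529] yaw -17.23 F [-2.6528  0.6692  5.7045] open 0.0436 q [0.375  0.1583 1.8145 0.0003 1.1663 0.6756]
UNITS [-3.695  3.511 12.534] turn -0.046  dist mm 541
```

Call:
drive_tool:
  commands: "1 -0.5 0 0 0;1 -1.4 0 0 0;1 -2.4 0 0 0;1 -3.4 0.1 0.4 0;1 -3.8 0.3 1.2 0;1 -3.8 0.55 2.1 0;1 -3.8 0.8 3.0 0;1 -3.8 1.05 3.9 0"

```text
t: 36.05
tool_pos: [0.5161, 0.1224, 0.2036]
tool_rot: [1.427, 1.051, -1.425]
contact_force: [0.3, -0.3, -2.2]
opening: 0.0432
```

Call:
drive_tool:
  commands: "1 0 0.27 0.95 0;1 0 0.54 1.9 0;1 0 0.8 2.85 0;1 0 1.05 3.8 0;1 0 1.3 4.75 0;1 0 1.6 5.7 0;1 0 1.85 6.6 0;1 0 2.1 7.5 0"

```text
t: 36.72
tool_pos: [0.507, -0.1896, 0.2028]
tool_rot: [1.428, 1.051, -1.428]
contact_force: [0.6, 0.5, -0.5]
opening: 0.0436
```

```bash
python3 - <<'E'
from h import *
go(.5087,-.2348,.12,-17)
E
```

```text
t 36.72 pos [ 0.507  -0.1896  0.2028] yaw -17.26 F [ 0.6216  0.4822 -0.53  ] open 0.0436 q [-0.4953 -0.129   1.8376 -0.0001  1.4328 -0.194 ]
UNITS [2.07  0.376 1.066] turn -0.053  dist mm 94
```

Call:
drive_tool:
  commands: "1 0.2 0.3 0.8 0;1 0.8 0.38 1.0 0;1 1.4 0.38 1.0 0;1 2.0 0.38 1.0 0;1 2.05 0.38 1.0 0;1 2.05 0.38 1.0 0;1 2.05 0.38 1.0 0;1 2.05 0.38 1.0 0"

```text
t: 37.38
tool_pos: [0.5116, -0.2308, 0.1233]
tool_rot: [1.427, 1.048, -1.425]
contact_force: [-0.0, 0.2, -1.3]
opening: 0.0434
```

```bash
python3 - <<'E'
from h import *
go(.5087,-.2348,.0569,-17)
E
```

```text
t 37.38 pos [ 0.5116 -0.2308  0.1233] yaw -17.21 F [-0.0014  0.1744 -1.2592] open 0.0434 q [-0.5565 -0.0092  1.8619 -0.0001  1.2852 -0.256 ]
UNITS [ 1.66  -0.045  0.114] turn -0.042  dist mm 67
```

Call:
drive_tool:
  commands: "1 0.5 -0.04 0.08 0;1 1.0 -0.04 0.08 0;1 1.3 -0.04 0.08 0;1 1.45 -0.04 0.08 0;1 1.52 -0.04 0.08 0;1 1.52 -0.04 0.08 0;1 1.52 -0.04 0.08 0"

```text
t: 37.97
tool_pos: [0.5086, -0.2333, 0.0613]
tool_rot: [1.427, 1.05, -1.426]
contact_force: [1.1, -0.6, 0.1]
opening: 0.0437
```

```bash
python3 - <<'E'
from h import *
from station import ctrl
i=ctrl.camera_info("side");im,d=ctrl.get_image("side");cv2.imwrite("pics/s7.png",cv2.resize(im[240:384,200:400],None,fx=4,fy=4));caps(i,im,d,.113);pads(i,im,d)
go(.5087,-.2348,.0569,-17)
E
```

```text
blue cap n 141 centroid [ 0.5074 -0.2414] circ [ 0.5053 -0.242   0.0134]
green cap n 99 centroid [ 0.4348 -0.2747] circ [ 0.4327 -0.276   0.0164]
orange cap n 0 centroid [nan nan] circ [0.5083 0.3515 0.0163]
blue pad n 320 cent [ 0.5039 -0.2471] circ [ 0.5078 -0.235   0.0307]
green pad n 362 cent [ 0.4317 -0.286 ] circ [ 0.4359 -0.2744  0.0306]
orange pad n 762 cent [ 0.4808 -0.3378] circ [ 0.4758 -0.3448  0.0317]
t 38.02 pos [ 0.5087 -0.2334  0.0615] yaw -17.23 F [ 1.1649 -0.5282 -0.7853] open 0.0434 q [-0.5631  0.065   1.8997 -0.      1.1746 -0.2624]
UNITS [0.116 0.009 0.033] turn -0.046  dist mm 5h.py:43: RuntimeWarning: Mean of empty slice.
  print(c,'cap n',t.sum(),'centroid',onplane(i,[[xs.mean(),ys.mean()]],zc)[0][:2],'circ',circ(onplane(i,hull,zc)[:,:2]))
  ret = ret.dtype.type(ret / rcount)
```

View pics/s7.png

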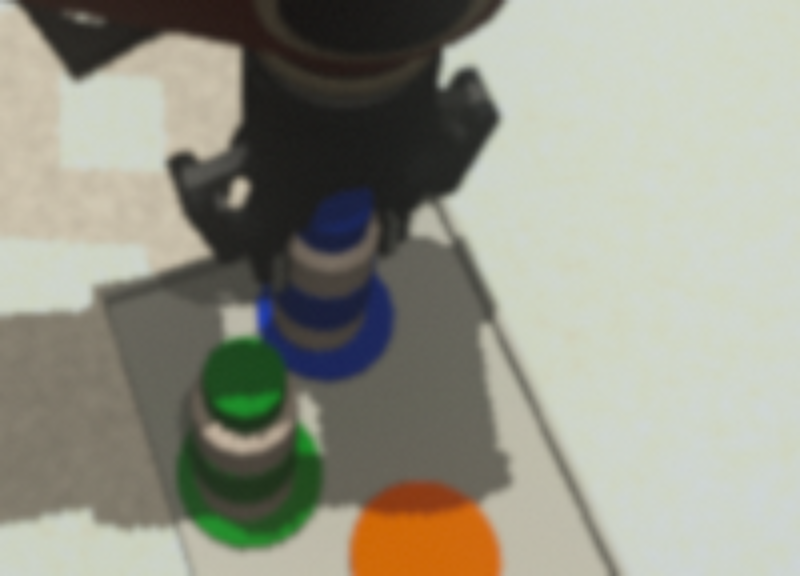

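Call:
drive_tool:
  commands: "1 0.04 0.02 0.02 0;1 0.08 0.02 0.02 0;1 0.1 0.02 0.02 0;1 0.12 0.02 0.02 0;1 0.12 0.02 0.02 0"

```text
t: 38.43
tool_pos: [0.5089, -0.2344, 0.0569]
tool_rot: [1.427, 1.051, -1.427]
contact_force: [-1.7, 0.9, 5.5]
opening: 0.0436
```

Call:
drive_tool:
  commands: "0.2 0 0 0 0;-0.3 0 0 0 0;-1 0 0 0 0;-1 0 0 0 0;-1 -0.3 0 0 0;-1 -1.2 0 0 0;-1 -2.2 0 0 0;-1 -3 -0.1 -0.3 0"

```text
t: 39.1
tool_pos: [0.5084, -0.2227, 0.1787]
tool_rot: [1.428, 1.048, -1.428]
contact_force: [0.8, -0.4, 0.3]
opening: 0.0855
```

Call:
drive_tool:
  commands: "-1 -0.5 -0.2 -0.9 0;-1 -0.5 -0.45 -1.8 0;-1 -0.5 -0.7 -2.7 0;-1 -0.5 -0.9 -3.6 0;-1 -0.5 -1.2 -4.5 0;-1 -0.5 -1.5 -5.4 0;-1 -0.5 -1.8 -6.4 0;-1 -0.5 -2.1 -7.3 0"

```text
t: 39.77
tool_pos: [0.5142, 0.0846, 0.1965]
tool_rot: [1.428, 1.051, -1.426]
contact_force: [0.5, 0.6, -0.5]
opening: 0.0854
```

```bash
python3 - <<'E'
from h import *
from station import ctrl
for n in("top","side"):
    i=ctrl.camera_info(n);im,d=ctrl.get_image(n);cv2.imwrite(f"pics/{n}8.png",im)
    print(n);pads(i,im,d);caps(i,im,d,.109)
go(.514,.363,.17,-17)
E
```

```text
top
blue pad n 132 cent [ 0.5095 -0.2222] circ [ 0.5088 -0.2345  0.0292]
green pad n 92 cent [ 0.4401 -0.2629] circ [ 0.4368 -0.2744  0.0285]
orange pad n 527 cent [ 0.4756 -0.3462] circ [ 0.4759 -0.3462  0.0311]
blue cap n 153 centroid [ 0.5058 -0.2325] circ [ 0.5058 -0.2324  0.0148]
green cap n 130 centroid [ 0.4349 -0.2705] circ [ 0.435  -0.2705  0.0133]
orange cap n 100 centroid [0.5128 0.3644] circ [0.5134 0.3612 0.0165]
side
blue pad n 284 cent [ 0.5042 -0.2464] circ [ 0.5079 -0.235   0.031 ]
green pad n 364 cent [ 0.431  -0.2853] circ [ 0.4359 -0.2741  0.0308]
orange pad n 758 cent [ 0.4809 -0.338 ] circ [ 0.4757 -0.3455  0.032 ]
blue cap n 262 centroid [ 0.5043 -0.2349] circ [ 0.5043 -0.235   0.0161]
green cap n 321 centroid [ 0.4339 -0.2737] circ [ 0.434  -0.2741  0.0164]
orange cap n 12 centroid [0.5095 0.362 ] circ [0.5113 0.3544 0.0181]
t 39.87 pos [0.5139 0.0871 0.1963] yaw -16.86 F [-0.1718 -0.5949  0.6581] open 0.0851 q [ 0.0242 -0.1752  1.8897  0.0017  1.4263  0.3182]
UNITS [ 0.67  -1.998 -6.6  ] turn 0.028  dist mm 277
```

View pics/side8.png

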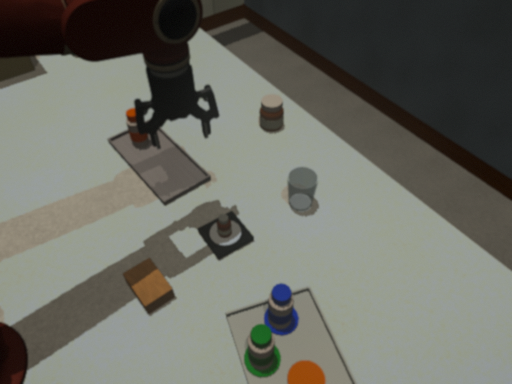

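Call:
drive_tool:
  commands: "-1 0 -0.25 -0.9 0;-1 0 -0.5 -1.8 0;-1 0 -0.8 -2.7 0;-1 0 -1.1 -3.6 0;-1 0 -1.4 -4.5 0;-1 0.2 -1.7 -5.4 0;-1 0.4 -1.9 -6.2 0;-1 0.6 -1.9 -6.5 0"

```text
t: 40.53
tool_pos: [0.5186, 0.357, 0.1721]
tool_rot: [1.427, 1.054, -1.424]
contact_force: [-0.0, -0.5, 0.4]
opening: 0.0856
```

Call:
drive_tool:
  commands: "-1 0 0 0 0;-1 0.2 0 0 0;-1 0.2 0 0 0;-1 0.2 0 0 0"

```text
t: 40.87
tool_pos: [0.5189, 0.3519, 0.1632]
tool_rot: [1.428, 1.05, -1.429]
contact_force: [0.3, 0.2, -0.5]
opening: 0.0855
```

```bash
python3 - <<'E'
from h import *
go(.5145,.3635,.045,-17)
E
```

```text
t 40.87 pos [0.5189 0.3519 0.1632] yaw -17.33 F [ 0.2822  0.1581 -0.5417] open 0.0855 q [ 0.4773  0.1073  1.6709 -0.0003  1.3642  0.7799]
UNITS [ 2.955 -0.191 -0.247] turn -0.066  dist mm 119
```

Call:
drive_tool:
  commands: "-1 0.3 -0.18 -0.24 0;-1 0.8 -0.18 -0.24 0;-1 1.5 -0.18 -0.24 0;-1 2.2 -0.18 -0.24 0;-1 2.7 -0.18 -0.24 0;-1 2.95 -0.18 -0.24 0;-1 2.95 -0.18 -0.24 0;0 2.95 -0.18 -0.24 0"

```text
t: 41.53
tool_pos: [0.5148, 0.3646, 0.0455]
tool_rot: [1.427, 1.051, -1.428]
contact_force: [-0.9, -0.5, -0.2]
opening: 0.0754
```

Call:
drive_tool:
  commands: "1 0 0 0 0;1 0 0 0 0;1 0 0 0 0;1 0 0 0 0;1 0 0 0 0;1 0 0 0 0"

```text
t: 42.03
tool_pos: [0.516, 0.3655, 0.0477]
tool_rot: [1.43, 1.051, -1.424]
contact_force: [-2.2, 0.2, 6.1]
opening: 0.043
```

```bash
python3 - <<'E'
from h import *
go(.4775,-.3465,.20,-17)
E
```

```text
t 42.03 pos [0.516  0.3655 0.0477] yaw -17.24 F [-2.1762  0.22    6.1409] open 0.043 q [0.4986 0.2416 1.7276 0.0003 1.1691 0.7992]
UNITS [-3.843  4.363 17.276] turn -0.047  dist mm 729
```

Call:
drive_tool:
  commands: "1 -0.5 0 0 0;1 -1.4 0 0 0;1 -2.4 0 0 0;1 -3.4 0.1 0.4 0;1 -3.85 0.3 1.2 0;1 -3.85 0.5 2.1 0;1 -3.85 0.75 3.0 0;1 -3.85 1.0 3.9 0"

```text
t: 42.7
tool_pos: [0.5065, 0.2024, 0.1999]
tool_rot: [1.427, 1.051, -1.425]
contact_force: [0.7, -0.3, -2.4]
opening: 0.0437
```

Call:
drive_tool:
  commands: "1 0 0.24 0.95 0;1 0 0.48 1.9 0;1 0 0.72 2.85 0;1 0 0.96 3.8 0;1 0 1.2 4.75 0;1 0 1.44 5.7 0;1 0 1.68 6.65 0;1 0 1.92 7.6 0"

```text
t: 43.37
tool_pos: [0.4893, -0.1111, 0.1992]
tool_rot: [1.427, 1.051, -1.427]
contact_force: [1.2, -0.3, -2.5]
opening: 0.0431
```

```bash
python3 - <<'E'
from h import *
go(.4775,-.3465,.20,-17)
E
```

```text
t 43.37 pos [ 0.4893 -0.1111  0.1992] yaw -17.25 F [ 1.2479 -0.3204 -2.4856] open 0.0431 q [-0.3717 -0.2271  1.9291 -0.0001  1.4391 -0.0707]
UNITS [-0.017  1.463  5.707] turn -0.049  dist mm 236
```

Call:
drive_tool:
  commands: "1 0 0.24 0.95 0;1 0 0.5 1.9 0;1 0 0.75 2.85 0;1 0 1.0 3.8 0;1 0 1.25 4.7 0;1 0 1.4 5.45 0;1 0 1.4 5.45 0;1 0 1.4 5.45 0"

```text
t: 44.03
tool_pos: [0.4782, -0.3354, 0.1988]
tool_rot: [1.429, 1.051, -1.43]
contact_force: [-0.6, 0.0, -1.7]
opening: 0.0431
```

```bash
python3 - <<'E'
from h import *
go(.4775,-.3465,.11,-17)
E
```

```text
t 44.03 pos [ 0.4782 -0.3354  0.1988] yaw -17.4 F [-0.6167  0.0358 -1.7093] open 0.0431 q [-0.739  -0.0211  1.7423  0.0001  1.4215 -0.4353]
UNITS [2.22  0.068 0.272] turn -0.081  dist mm 89
```

Call:
drive_tool:
  commands: "1 0.3 0.07 0.25 0;1 0.9 0.07 0.25 0;1 1.6 0.07 0.25 0;1 2.2 0.07 0.25 0;1 2.2 0.07 0.25 0;1 2.2 0.07 0.25 0;1 2.2 0.07 0.25 0"

```text
t: 44.62
tool_pos: [0.4794, -0.3444, 0.1125]
tool_rot: [1.426, 1.05, -1.426]
contact_force: [-0.1, 0.4, -0.0]
opening: 0.0433
```

```bash
python3 - <<'E'
from h import *
go(.4775,-.3465,.0517,-17)
E
```

```text
t 44.62 pos [ 0.4794 -0.3444  0.1125] yaw -17.18 F [-0.115   0.4139 -0.0037] open 0.0433 q [-0.749   0.0719  1.7983 -0.      1.2698 -0.4492]
UNITS [ 1.52  -0.032  0.062] turn -0.036  dist mm 61
```

Call:
drive_tool:
  commands: "1 0.5 -0.03 0.06 0;1 0.9 -0.03 0.06 0;1 1.2 -0.03 0.06 0;1 1.33 -0.03 0.06 0;1 1.4 -0.03 0.06 0;1 1.4 -0.03 0.06 0;1 1.4 -0.03 0.06 0"

```text
t: 45.2
tool_pos: [0.4775, -0.347, 0.0565]
tool_rot: [1.427, 1.05, -1.427]
contact_force: [-0.1, -0.3, -1.3]
opening: 0.0431
```

```bash
python3 - <<'E'
from h import *
from station import ctrl
i=ctrl.camera_info("top");im,d=ctrl.get_image("side");cv2.imwrite("pics/s9.png",cv2.resize(im[240:384,200:400],None,fx=4,fy=4))
go(.4775,-.3465,.0517,-17)
E
```

```text
t 45.25 pos [ 0.4776 -0.3471  0.0567] yaw -17.23 F [ 0.9857 -0.3222 -1.7697] open 0.0432 q [-0.7545  0.1402  1.8276 -0.      1.1717 -0.4537]
UNITS [ 0.124 -0.006 -0.013] turn -0.047  dist mm 5
```

View pics/s9.png

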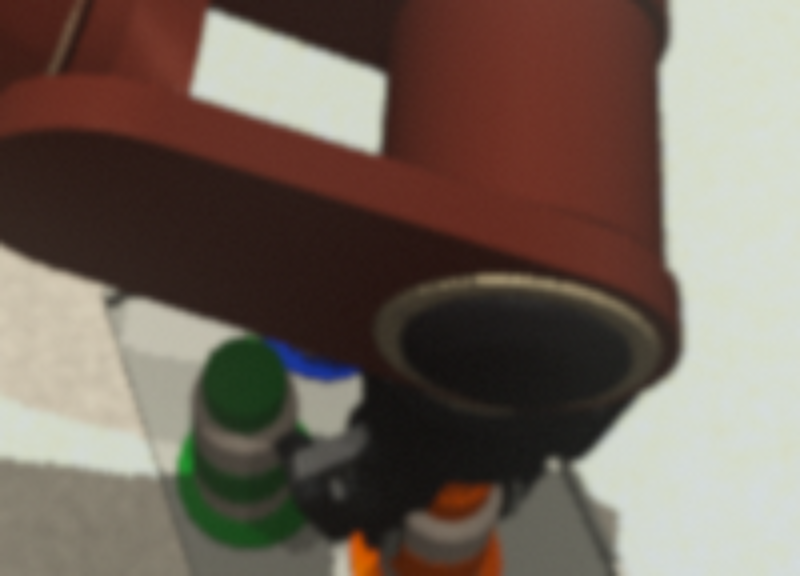

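The orange bottle is held just above its pad (about (445,560) in the crop) and the green one stands undisturbed. I'll lower and release.

Call:
drive_tool:
  commands: "1 0.04 0 0 0;1 0.08 0 0 0;1 0.1 0 0 0;1 0.12 0 0 0;1 0.13 0 0 0;1 0.13 0 0 0"

```text
t: 45.75
tool_pos: [0.477, -0.3468, 0.0517]
tool_rot: [1.427, 1.051, -1.428]
contact_force: [-2.4, 1.6, 5.5]
opening: 0.0436
```

Call:
drive_tool:
  commands: "0.2 0 0 0 0;-0.3 0 0 0 0;-1 0 0 0 0;-1 0 0 0 0;-1 -0.3 0 0 0;-1 -1.2 0 0 0;-1 -2.2 0 0 0;-1 -3.2 0 0 0"

```text
t: 46.42
tool_pos: [0.4763, -0.3459, 0.1795]
tool_rot: [1.427, 1.053, -1.428]
contact_force: [0.1, -0.0, 0.8]
opening: 0.0854
```

Call:
drive_tool:
  commands: "-1 -1 0 0 0;-1 -2 0 0 0;-1 -2.8 0 0 0;-1 -2.8 0 0 0;-1 -2.8 0 0 0;-1 -2.8 0 0 0"

```text
t: 46.92
tool_pos: [0.4766, -0.3462, 0.2902]
tool_rot: [1.427, 1.052, -1.427]
contact_force: [1.0, 0.3, -0.7]
opening: 0.0852
```

```bash
python3 - <<'E'
from h import *
from station import ctrl
n="wrist"
i=ctrl.camera_info(n);im,d=ctrl.get_image(n);cv2.imwrite(f"pics/{n}10.png",im);np.save("pics/w10.npy",d)
print(i['T']);pads(i,im,d);caps(i,im,d,.109)
go(.48,-.18,.26)
E
```

```text
[[ 0.9552 -0.2818 -0.0905  0.4999]
 [-0.296  -0.9094 -0.292  -0.2717]
 [-0.      0.3057 -0.9521  0.4335]
 [ 0.      0.      0.      1.    ]]
blue pad n 661 cent [ 0.512  -0.2481] circ [ 0.5088 -0.2348  0.0315]
green pad n 635 cent [ 0.4506 -0.2745] circ [ 0.4368 -0.2739  0.0316]
orange pad n 631 cent [ 0.48   -0.3327] circ [ 0.4759 -0.3458  0.0319]
blue cap n 1006 centroid [ 0.5064 -0.2339] circ [ 0.5064 -0.2343  0.0164]
green cap n 898 centroid [ 0.4362 -0.2724] circ [ 0.4362 -0.2726  0.0168]
orange cap n 778 centroid [ 0.476  -0.3463] circ [ 0.4761 -0.3457  0.0171]
t 46.97 pos [ 0.4763 -0.3459  0.2887] yaw -17.24 F [ 0.4286  0.5393 -0.6601] open 0.0854 q [-0.7546 -0.0594  1.6297 -0.      1.5737 -0.4537]
UNITS [ 0.725 -1.139 -3.989] turn 0  dist mm 168
```

View pics/wrist10.png

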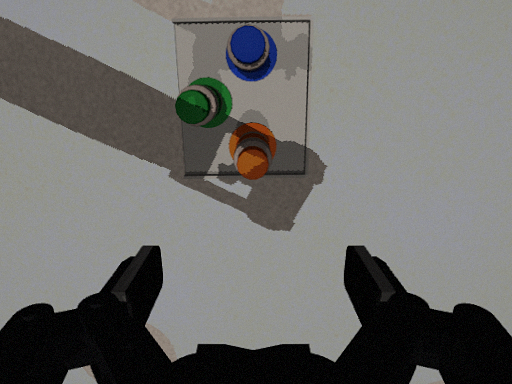

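Call:
drive_tool:
  commands: "-1 0 -0.3 -0.9 0;-1 0 -0.5 -1.8 0;-1 0 -0.8 -2.7 0;-1 0 -1.1 -3.6 0;-1 0 -1.1 -3.6 0;-1 0 -1.1 -3.6 0;-1 0 -1.1 -3.6 0;-1 0 -1.1 -3.6 0"

```text
t: 47.63
tool_pos: [0.4771, -0.1966, 0.289]
tool_rot: [1.428, 1.053, -1.429]
contact_force: [-0.3, -1.0, 0.8]
opening: 0.0853
```

```bash
python3 - <<'E'
from h import *
from station import ctrl
for n in("top","side"):
    i=ctrl.camera_info(n);im,d=ctrl.get_image(n);cv2.imwrite(f"pics/{n}11.png",im)
    W=cloud(i,d);print(n);pads(i,im,d);caps(i,im,d,.109)
    m=(abs(W[...,2]-.067)<.006)&(np.hypot(W[...,0]-.53,W[...,1]+.012)<.03)
    ys,xs=np.nonzero(m);print('vial top',m.sum(),onplane(i,[[xs.mean(),ys.mean()]],.067))
go(.48,-.18,.26)
E
```

```text
top
blue pad n 22 cent [ 0.4846 -0.2309] circ [ 0.5081 -0.2345  0.0273]
green pad n 16 cent [ 0.4503 -0.2509] circ [-24.154  -51.5806  56.9208]
blue cap n 128 centroid [ 0.5057 -0.2328] circ [ 0.5054 -0.2329  0.0137]
vial top 69 [[ 0.53   -0.0115  0.067 ]]
side
blue pad n 269 cent [ 0.5047 -0.2477] circ [ 0.5077 -0.2354  0.0302]
green pad n 361 cent [ 0.4316 -0.2857] circ [ 0.4359 -0.2741  0.0308]
orange pad n 117 cent [ 0.4588 -0.3254] circ [ 0.4679 -0.3331  0.0194]
blue cap n 223 centroid [ 0.504  -0.2353] circ [ 0.5042 -0.2353  0.0147]
green cap n 320 centroid [ 0.4341 -0.2738] circ [ 0.4337 -0.2743  0.0168]
orange cap n 383 centroid [ 0.4748 -0.3465] circ [ 0.4737 -0.3472  0.0174]
vial top 26 [[ 0.5323 -0.0162  0.067 ]]
t 47.73 pos [ 0.4773 -0.1969  0.2895] yaw -17.33 F [ 0.1718 -0.1172  0.0301] open 0.0853 q [-0.5354 -0.2378  1.7885 -0.0001  1.5922 -0.2329]
UNITS [ 0.738 -0.059 -0.423] turn 0  dist mm 34
```

View pics/side11.png

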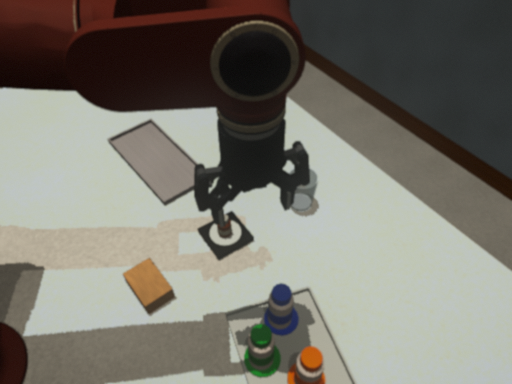

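View pics/top11.png

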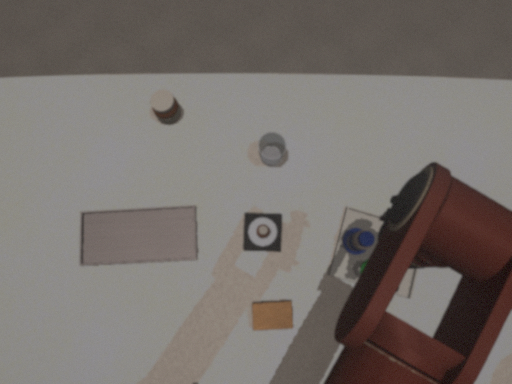

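All three bottles are upright on their own pads, the vial is in the middle of the disc at (263,231) in the top view, and the beaker is still at (272,150). Handing in.

```bash
python3 -c "
from station import ctrl
print(ctrl.finish_job())"
```

```text
the job is handed in; nothing more can be done
None
```

The job is done and handed in at about 48 s of the 139 s allowed. I moved orange, blue and green onto the steel holding tray, then stood the vial on the light pad. After that I put green, blue and orange back on the pads of their own colours.

**Last checks**
- **Upright:** all three bottles and the vial are standing, and the holding tray is empty. The gripper was open about 0.29 m up, touching nothing.
- **Vial:** within about 1 mm of the disc's centre in the top view. The side view read about 5 mm off, but the gripper partly hid the vial there, so I trust the top view.
- **Beaker:** it shows at the same place in the top picture as at the start.
- **Bottle centring:** by the wrist camera, orange is within 1 mm of its pad's centre, green about 1.5 mm off and blue about 2.5 mm off.
- **Disagreement:** the fixed cameras put blue 3–4 mm and green 2–4 mm off centre. The camera calibration is only good to about 2 mm, and a bottle stays fully on its pad up to 10 mm off, so I left them.
- **Forces:** the readings after each move stayed under 8 N.

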